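Put the stemmed cups away in the locking rack

TASK

Put all the steel stemmed cups away in the wooden rack, the tall goblets in the slot nearer the robot and the short coupes in the slot farther from it: press the brass knob down and turn it to swing the gate open, draw out the coupe that was left in the goblets' slot, and slide every cup into its slot, upright, foot under the deck, pushed well back from the mouth. When all are in, press and turn the knob back so that the gate bar lies across both mouths and the knob has sprung up; leave the other things on the counter where they are.

Things in the scene. Friction and masses are not known exactly. Their poses are not given: they have to be found in the camera images.
- rack: Fixed brown wooden rack, 220 mm wide. Origin on the counter midway between the two slot mouths; x runs along the slots inwards (roughly world +y), z up. Deck x 0.03 to 0.20, underside 14 mm, top 26 mm high, with 22 mm wide slots at y = +0.065 (nearer the robot) and -0.065; each takes two cups in line. A 44 mm wide divider, 26 mm high at the front, juts out to x = -0.045 between the mouths.
- near_mouth (a point): Centre of the mouth of the slot nearer the robot (goblets), at counter height, x = 0 of the rack. Lips flare from 22 mm apart at rack x = 0.03 to about 55 mm at x = 0. Under the deck the lane is 81 mm wide, open to the front, floored by the counter.
- near_end (a point): Where the origin of a goblet pushed fully in comes to rest, at counter height, 154 mm from near_mouth.
- far_mouth (a point): Centre of the mouth of the slot farther from the robot (coupes), at counter height; same shape as the nearer one.
- far_end (a point): Where the origin of a coupe pushed fully in comes to rest, at counter height, 154 mm from far_mouth.
- gate_grip (a point): Grip point of the brass gate knob on its vertical axis (rack x = -0.012, y = 0), 62 mm over the counter when up. Knob: upright wing 54 mm long, 14 mm thick, 46 to 70 mm over the counter; point y lies along the wing. Under it, parallel and fixed to it, the gate bar: 150 mm long, 12 mm wide, 38 to 46 mm up, centred on the axis; at joint 0 it lies along rack y across both mouths and stops the stems.
- gate_press (a joint): How far knob and bar are pressed down, m: 0 up, 0.009 fully down. Sprung: about 3 N to start, 9 N fully down; springs up by itself when let go at either end of its turn.
- gate_turn (a joint): Turn of knob and gate bar, rad, growing anticlockwise from above: 0 shut (bar across the mouths; the start), 1.2 fully open; end stops at both. While up it is locked at either end (with up to 0.18 rad of play): it turns only while pressed at least 7.5 mm; let go in between it stays down.
- goblet1: Plain steel stemmed cup, about 0.28 kg. Origin: centre of the foot's underside, z up the stem. Foot 66 mm diameter, 5 mm thick; stem 12 mm. GOBLET, the taller kind: 120 mm high, deep narrow bowl from 58 mm up to the rim; bowl 52 mm wide at 68 mm height, 57 to 58 mm from 88 mm to the rim. Wall 3 mm. Grip across the bowl's outside. May be absent (None).
- goblet2: Plain steel stemmed cup, about 0.28 kg. Origin: centre of the foot's underside, z up the stem. Foot 66 mm diameter, 5 mm thick; stem 12 mm. GOBLET, the taller kind: 120 mm high, deep narrow bowl from 58 mm up to the rim; bowl 52 mm wide at 68 mm height, 57 to 58 mm from 88 mm to the rim. Wall 3 mm. Grip across the bowl's outside. May be absent (None).
- coupe1: Plain steel stemmed cup, about 0.28 kg. Origin: centre of the foot's underside, z up the stem. Foot 66 mm diameter, 5 mm thick; stem 12 mm. COUPE, the shorter kind: 96 mm high, wide shallow bowl from 52 mm up to the rim; bowl 60 mm wide at 60 mm height, 64 mm at the rim. Wall 3 mm. Grip across the bowl's outside. May be absent (None).
- coupe2: Plain steel stemmed cup, about 0.28 kg. Origin: centre of the foot's underside, z up the stem. Foot 66 mm diameter, 5 mm thick; stem 12 mm. COUPE, the shorter kind: 96 mm high, wide shallow bowl from 52 mm up to the rim; bowl 60 mm wide at 60 mm height, 64 mm at the rim. Wall 3 mm. Grip across the bowl's outside. Always there; starts inside the goblets' slot.
- coaster: Bystander: cork coaster, 60 mm diameter, 12 mm high, among the cups. Origin: centre of underside.
- stopper: Bystander: brass bottle stopper, 34 mm diameter, 55 mm high. Origin: centre of underside.
- opener: Bystander: bottle opener lying flat, about 160 mm long (from -55 to +105 mm along its x), 30 mm wide, 12 mm high. Origin: under the middle of its wooden handle.
- wine: Bystander: green bottle, 76 mm diameter, 220 mm high, standing beyond the rack's far end. Origin: centre of underside.
- tumbler: Bystander: white cup, 76 mm diameter, 90 mm high. Origin: centre of underside.
- shaker: Bystander: aluminium shaker, 84 mm diameter, 205 mm high, standing beyond the rack's far end. Origin: centre of underside.

How it is judged:
By the outcome, as a careful person would: the job done as asked, in the order asked, and still so for the second after the job is handed in, with the robot touching nothing.
Of goblet1, goblet2, coupe1 only 2 to 3 are there at a start; the rules pass over those that are not, and their reading is None.
At some moment in a run one of goblet1, goblet2, coupe1, coupe2 may be knocked a few centimetres aside while the robot is not near it.
Once in a run the grip may slacken for a moment while it holds something.
It also fails if it takes over 208 s, if anything falls off the work surface, if the arm or the gripper's body presses on something with over 40 N, if the wrist force passes 120 N, or if a joint passes its speed limit or range.

ROBOT

A 7-joint arm with a two-finger parallel gripper is mounted at the origin on the work surface. World frame = base frame: x ahead of the robot, y to its left, z up, the work surface at z = 0. Lengths are in mm, angles in rad, forces in N, time in s.
With the tool pointing down it reaches from about 400 to 875 mm from the base axis. Payload 4.4 kg.
Tool frame: the origin (TCP) lies midway between the tips of the shut fingers; the grasp point (between the pads) lies 19 mm behind it; z points along the fingers, y is the line along which they close (so a half turn about z gives the same grasp; the last joint's range is limited). The gripper opens to 85 mm and grips with 20 to 120 N. Pads are 22 mm wide; open, the fingers measure 114 mm over their backs; the gripper's body (76 mm by 85 mm) begins 54 mm behind the grasp point. The pads swing forward as they close: fully open they stand 13 mm farther back than shut.
Start: joints at [-1.26, 0.628, 0.038, 1.517, -0.027, 0.996, -0.02], TCP at [239.143, 604.424, 231.313] pointing down, gripper open.
Joint ranges: [-3.06, 3.06], [-0.37, 2.12], [-1.25, 1.32], [0.18, 2.47], [-1.1, 4.24], [0.23, 1.98], [-2.94, 2.94]. Speed limits (rad/s): [2.57, 2.57, 3.14, 3.14, 3.14, 3.14, 3.14].

INTERFACE

Orientations are given as [roll, pitch, yaw] about the fixed x, y, z axes, in that order (R = Rz(yaw) Ry(pitch) Rx(roll)).
In Python, from cell import ctrl gives the robot as it stands.
- The arm moves only by the shell command python3 -m crank 'ROWS' [OPENING]. ROWS is JSON, a list that holds one entry, the list of rows, each a list of 4 numbers: the shift along the tool's x, y, z normalised to -1 to 1, where 1 is 2.5 cm, then the turn about the tool's z normalised to -1 to 1, where 1 is 0.08 rad. In form: [[[dx, dy, dz, turn], ...]]. A call has 1 to 12 rows; each row shifts and turns the commanded pose from where the row before left it, along the tool's axes as they then stand; what a row does not reach is not made up. A row lasts 1/12 s, in which the tool goes at most 41.7 mm and 7.16 degrees, less where a joint would pass 70% of its speed; a pose out of reach is approached as far as the arm can. A call with a number of a shift or a turn outside -1 to 1 is refused whole. A call with a gripper value outside its range is refused whole. OPENING is the closure, from -1 (fully open) to 1 (shut), set as the call begins (- or left out, the last holds). The fingers move at their own pace and stop on an object; the grip force is fixed at half the most. Time passes only in rows, so rows that do not move let the fingers close. It gives the time, the measured TCP pose, the force, the opening and the grip force at its end, in the units of the state.
- ctrl.read_state(): the state, without advancing time (a new reading comes with each control period).
- ctrl.get_image(name): name is "side" or "top"; returns a dict with "img" (384x512x3 uint8, red, green, blue), "intrinsics" (3x3 intrinsics, pixels), "dist" ([k1, k2, p1, p2, k3] as OpenCV has them; the pictures are not rectified), "extrinsics" (4x4, takes a point from camera to world coordinates). Camera axes: x right, y up, looking along -z (the intrinsics and any distortion apply to the point x, -y, -z); pixel columns grow to the right and rows downward; lengths in mm; the calibration is good to about 2 mm. A picture is of the moment at which its call begins. There is no depth.
- ctrl.finish_job(): hands the job in; it is judged then, once.
Trained networks look in the newest picture that a camera, given by its name, has taken for a name from the list of things; names that differ only in an ending like _2 or _b are one class to them, and where a whole thing is asked for, a point or a joint stands for the part that bears it (a point fixed in the world has none). Each returns a list of dicts, best first, with "confidence" (0 to 1); they miss things now and then, are a little off and sometimes report something else, mostly with a low value. They report only what shows in the picture. A call takes as long as a camera call.
- ctrl.find_in(camera, target): "position" ([row, column] in pixels, amid what is visible of it).
- ctrl.trace(camera, target): "mask" (384x512 bool, what is visible of it) and "position" ([row, column] in pixels, amid what is visible of it).
- ctrl.place_of(camera, target): "position" ([row, column] in pixels: a listed point, or the origin of a listed thing).
The state is a dict: "clock": time; "qpos": joint angles; "qd": joint speeds; "tau": joint torques, N m; "eef_pos": TCP position; "tool_rot": TCP orientation; "force": force on the tool from outside, world axes, zero at the start; "torque": the same for the moment, N m; "width": finger opening in mm; "gripper_force": force on a finger pad.
Only numpy, scipy, OpenCV 4.12 (cv2) and the standard library are available. Lean on these libraries where they do the work, as an engineer would, in place of code of your own. Each camera call takes 0.05 s, during which the arm holds its last target. There are 200 camera calls.

## Working session

There is one attempt and no reset: what is moved stays moved. The work goes in short steps, Python scripts to look and compute and a shell command to move; the robot and the scene stay as the last step left them, time stands still between calls to the robot, and variables do not carry over. Pictures are saved under pics/ and viewed, at most 14 in all, crops included, and the job is handed in when it is done.

```bash
ls; mkdir -p pics; cat > h.py <<'E'
import numpy as np, cv2
from cell import ctrl
from scipy.spatial.transform import Rotation as R
cams={}
def img(n):
    d=ctrl.get_image(n); cams[n]=d; return d
def ray(n,pos):
    d=cams[n]; r,c=pos
    u=cv2.undistortPoints(np.array([[[c,r]]],float),np.array(d["intrinsics"],float),np.array(d["dist"],float))[0,0]
    E=np.array(d["extrinsics"]); v=E[:3,:3]@np.array([u[0],-u[1],-1]); return E[:3,3],v
def at(n,pos,z=0):
    o,v=ray(n,pos); return o+v*(z-o[2])/v[2]
def proj(n,p):
    d=cams[n];E=np.array(d["extrinsics"]); q=E[:3,:3].T@(np.array(p,float)-E[:3,3]); q=np.array([q[0],-q[1],-q[2]])
    r=cv2.projectPoints(q.reshape(1,1,3),np.zeros(3),np.zeros(3),np.array(d["intrinsics"],float),np.array(d["dist"],float))[0][0,0]; return r[::-1]
def tri(ps):
    A=np.zeros((3,3));b=np.zeros(3)
    for n,p in ps:
        o,v=ray(n,p);v=v/np.linalg.norm(v);M=np.eye(3)-np.outer(v,v);A+=M;b+=M@o
    return np.linalg.solve(A,b)
E
python3 - <<'E'
from h import *
np.set_printoptions(precision=1,suppress=True)
for n in("top","side"):
    d=img(n);cv2.imwrite(f"pics/{n}0.png",cv2.resize(d["img"][:,:,::-1],(800,600)));print(n,np.array(d["extrinsics"])[:3,3])
    for t in["near_mouth","near_end","far_mouth","far_end","gate_grip","goblet1","coupe1","coaster","stopper","opener","wine","tumbler","shaker","rack"]:
        z=62 if t=="gate_grip" else 0
        print(t,[(round(x["confidence"],2),np.array(x["position"]).round(),at(n,x["position"],z)[:2]) for x in ctrl.place_of(n,t)[:4]])
s=ctrl.read_state();print(s["eef_pos"],s["tool_rot"],s["width"],s["clock"])
print(R.from_euler("xyz",s["tool_rot"]).as_matrix())
E
```

```text
pics
top [ 381.8   55.9 1242.8]
near_mouth [(0.92, array([204., 256.]), array([490.9,   8.3])), (0.43, array([180., 263.]), array([567. , -11.5]))]
near_end [(0.98, array([199., 208.]), array([502.8, 155.4])), (0.17, array([178., 332.]), array([ 578.8, -228.9]))]
far_mouth [(0.59, array([159., 256.]), array([631.1,  10.1]))]
far_end [(0.73, array([159., 208.]), array([626.7, 159.9]))]
gate_grip [(0.6, array([174., 263.]), array([576.3,  -7.5]))]
goblet1 [(0.75, array([211., 381.]), array([ 477.3, -383.2])), (0.65, array([182., 335.]), array([ 567.3, -236.5]))]
coupe1 [(0.87, array([226., 327.]), array([ 428. , -210.7])), (0.67, array([210., 378.]), array([ 481.2, -375.2]))]
coaster [(0.89, array([198., 349.]), array([ 516.2, -281.6]))]
stopper [(0.44, array([260., 333.]), array([ 325.9, -232.4]))]
opener [(0.61, array([134., 317.]), array([ 717.2, -178.9]))]
wine [(0.75, array([195., 120.]), array([507.5, 429.5])), (0.49, array([177., 336.]), array([ 581.3, -239.4]))]
tumbler [(0.59, array([209., 378.]), array([ 485.5, -375. ]))]
shaker [(0.6, array([155., 118.]), array([634.5, 444.8
[... 1008 characters left out ...]
6, -283.5]))]
stopper [(0.71, array([290., 290.]), array([ 327.3, -238.8])), (0.54, array([193., 228.]), array([507.5, 177.4])), (0.29, array([155., 205.]), array([626.6, 427.5]))]
opener [(0.56, array([209., 347.]), array([ 708.5, -189.1]))]
wine [(0.65, array([254., 342.]), array([ 522.9, -279.7])), (0.58, array([170., 181.]), array([493.8, 421.8])), (0.15, array([203., 242.]), array([502.6, 102.6]))]
tumbler [(0.92, array([202., 159.]), array([321.3, 329.9]))]
shaker [(0.72, array([155., 204.]), array([619.8, 428.6])), (0.22, array([190., 276.]), array([633.2,  57.9]))]
rack []
[239.2 604.4 231.3] [-3.1 -0.   2.8] 85.1962119866663 1.5
[[-0.9  0.4 -0. ]
 [ 0.4  0.9  0. ]
 [ 0.  -0.  -1. ]]
```

View pics/top0.png

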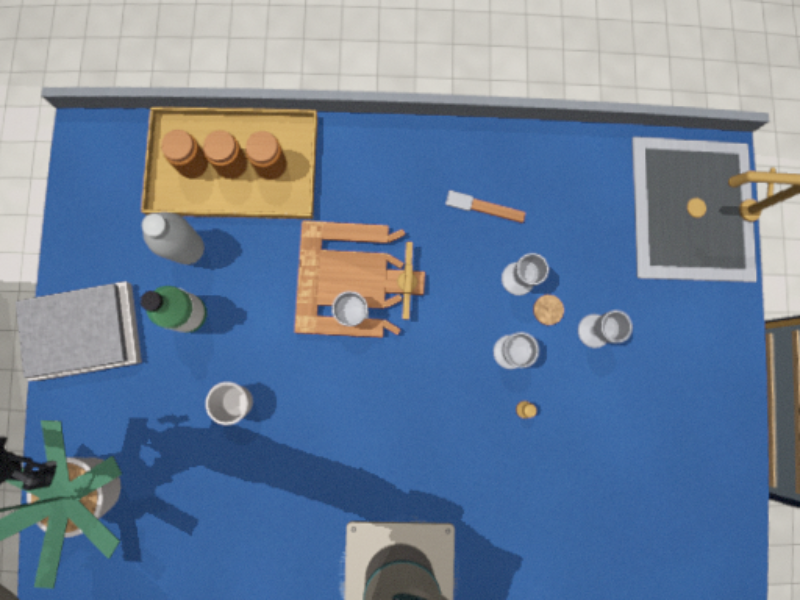

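View pics/side0.png

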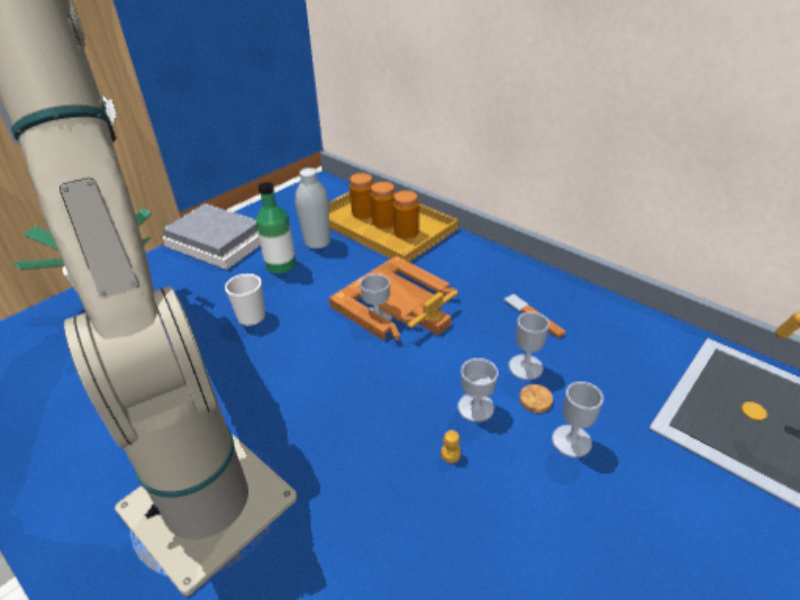

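Top view: the shut gate is at about (408,282) with a coupe in the near slot at (350,308). A coupe stands at (517,350), goblets at (525,275) and (605,328), and the coaster lies between them. The side view agrees. Next I fit the rack pose and check it with an overlay.

```bash
cat >> h.py <<'E'
np.set_printoptions(precision=1,suppress=True)
def rackfit(obs):
    from scipy.optimize import least_squares
    M={"near_mouth":(0,65),"far_mouth":(0,-65),"near_end":(154,65),"far_end":(154,-65)}
    f=lambda p:np.concatenate([[(p[0]+np.cos(p[2])*M[k][0]-np.sin(p[2])*M[k][1]-x)/4,(p[1]+np.sin(p[2])*M[k][0]+np.cos(p[2])*M[k][1]-y)/4] for k,x,y in obs])
    return least_squares(f,[560,5,1.57],loss="soft_l1").x
def rk(p,x,y,z=0): return np.array([p[0]+np.cos(p[2])*x-np.sin(p[2])*y,p[1]+np.sin(p[2])*x+np.cos(p[2])*y,z])
def go(x,y,z,th=None):
    "units left: tool dx,dy,dz at present orientation, and turn to th (deg, world angle of tool y)"
    s=ctrl.read_state();m=R.from_euler("xyz",s["tool_rot"]).as_matrix()
    d=m.T@(np.array([x,y,z])-s["eef_pos"])/25
    t=np.degrees(np.arctan2(m[1,1],m[0,1])); u=None if th is None else -np.radians(th-t)/.08
    print("units",d.round(2),"theta",round(t,1),"turn",u and round(u,2),"rows>=",abs(d).max().round(1))
E
python3 - <<'E'
from h import *
obs=[]
for n in("top","side"):
  for k in range(3):
    d=img(n)
    for t in["near_mouth","near_end","far_mouth","far_end"]:
      for x in ctrl.place_of(n,t)[:2]:
        q=at(n,x["position"])
        if abs(q[0]-560)<120 and -30<q[1]<200: obs.append((t,q[0],q[1]))
p=rackfit(obs);print(p,np.degrees(p[2]))
np.save("rack.npy",p)
out=[]
for n,(r0,c0) in(("top",(130,180)),("side",(150,190))):
    im=cams[n]["img"][r0:r0+100,c0:c0+133,::-1];im=cv2.resize(im,(800,600))[:,:].copy()
    def L(pts,col):
        q=[proj(n,rk(p,*a)) for a in pts];q=np.array([[(c-c0+.5)*6.015,(r-r0+.5)*6] for r,c in q],np.int32);cv2.polylines(im,[q],False,col,1)
    for s in(65,-65):
        L([(200,s+11,26),(30,s+11,26),(0,s+27,26)],(255,0,255));L([(200,s-11,26),(30,s-11,26),(0,s-27,26)],(255,0,255))
    L([(-45,-22,26),(-45,22,26),(0,22,26),(0,-22,26),(-45,-22,26)],(255,255,0))
    L([(30,110,26),(200,110,26),(200,-110,26),(30,-110,26)],(255,255,255))
    L([(-18,-75,46),(-18,75,46),(-6,75,46),(-6,-75,46),(-18,-75,46)],(0,255,0));L([(-19,-27,70),(-19,27,70),(-5,27,70),(-5,-27,70),(-19,-27,70)],(0,0,0))
    out.append(im)
cv2.imwrite("pics/o1.png",cv2.resize(np.vstack(out),(400*2,1200//2)) if 0 else np.hstack([cv2.resize(o,(400,300)) for o in out]) if 0 else out[0]);cv2.imwrite("pics/o2.png",out[1])
c=np.degrees(p[2])
print("knob",rk(p,-12,0,62));go(*rk(p,-12,0,140),c-180)
E
```

```text
[565.2   8.6   1.6] 88.9155902106823
knob [564.9  -3.4  62. ]
units [-21.1 -17.8   3.6] theta 68.4 turn 34.8 rows>= 21.1
```

View pics/o1.png

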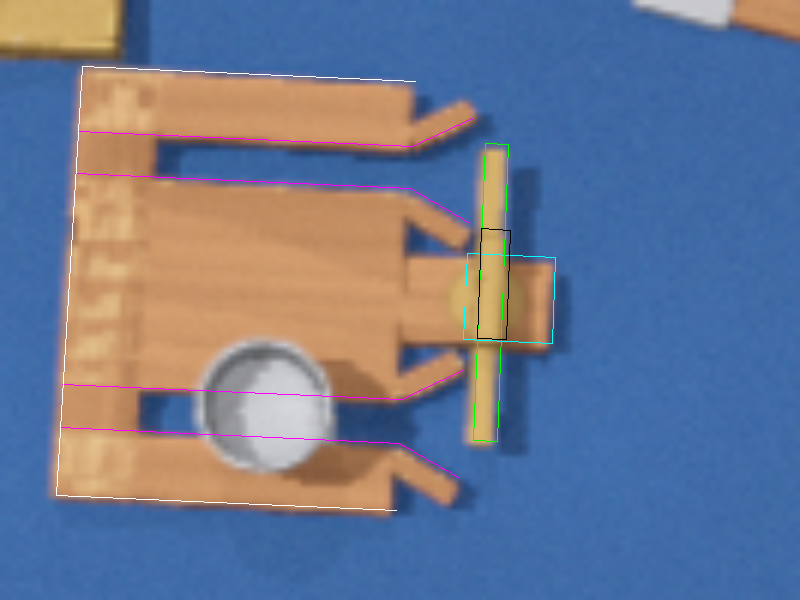

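The overlay shows the rack about 2.5 mm nearer the robot and 1 mm further left than fitted. I correct for that and move over the knob.

```bash
python3 -c "
import numpy as np;np.save('rack.npy',[563,9.8,1.547])"
python3 -m crank '[[[-0.88,-0.74,0,0],[-0.88,-0.74,0,0],[-0.88,-0.74,0,0],[-0.88,-0.74,0,0],[-0.88,-0.74,0,0],[-0.88,-0.74,0,0],[-0.88,-0.74,0,0],[-0.88,-0.74,0,0],[-0.88,-0.74,0,0],[-0.88,-0.74,0,0],[-0.88,-0.74,0,0],[-0.88,-0.74,0,0]]]'
python3 -m crank '[[[-0.88,-0.74,0,0],[-0.88,-0.74,0,0],[-0.88,-0.74,0,0],[-0.88,-0.74,0,0],[-0.88,-0.74,0,0],[-0.88,-0.74,0,0],[-0.88,-0.74,0,0],[-0.88,-0.74,0,0],[-0.88,-0.74,0,0],[-0.88,-0.74,0,0],[-0.88,-0.74,0,0],[-0.88,-0.74,0,0]]]'
python3 -m crank '[[[0,0,0,1],[0,0,0,1],[0,0,0,1],[0,0,0,1],[0,0,0,1],[0,0,0,1],[0,0,0,1],[0,0,0,1],[0,0,0,1],[0,0,0,1],[0,0,0,1],[0,0,0,1]]]' -0.2
python3 -m crank '[[[0,0,0,1],[0,0,0,1],[0,0,0,1],[0,0,0,1],[0,0,0,1],[0,0,0,1],[0,0,0,1],[0,0,0,1],[0,0,0,1],[0,0,0,1],[0,0,0,1],[0,0,0,1]]]'
python3 -m crank '[[[0,0,0,1],[0,0,0,1],[0,0,0,1],[0,0,0,1],[0,0,0,1],[0,0,0,1],[0,0,0,1],[0,0,0,1],[0,0,0,1],[0,0,0,1],[0,0,0,1],[0,0,0,0]]]'
python3 - <<'E'
from h import *
p=np.load("rack.npy")
s=ctrl.read_state();print(s["qpos"],s["eef_pos"],s["force"],s["width"])
print(rk(p,-12,0));go(*rk(p,-12,0,44),88.6-180)
for n in("top","side"):
  img(n)
  for t in("goblet1","coupe1"):
   for x in ctrl.place_of(n,t)[:4]: print(n,t,round(x["confidence"],2),at(n,x["position"])[:2])
E
```

```text
clock: 4.0
eef_pos: [403.5, 299.6, 231.5]
tool_rot: [3.141, 0.0, 2.765]
force: [0.2, -0.4, 0.2]
width: 85.3
gripper_force: 0.0
clock: 5.0
eef_pos: [567.3, -4.0, 231.4]
tool_rot: [3.141, 0.0, 2.765]
force: [-0.0, 0.6, -0.7]
width: 85.6
gripper_force: 0.0
clock: 6.0
eef_pos: [566.8, -2.6, 231.4]
tool_rot: [3.141, -0.0, 1.801]
force: [-0.0, 0.3, 0.4]
width: 51.6
gripper_force: 0.0
clock: 7.0
eef_pos: [566.8, -2.5, 231.4]
tool_rot: [3.142, -0.0, 0.841]
force: [-0.4, -0.1, 0.5]
width: 51.5
gripper_force: 0.0
clock: 8.0
eef_pos: [566.8, -2.4, 231.1]
tool_rot: [3.141, 0.0, -0.037]
force: [-0.6, -0.3, 0.1]
width: 51.1
gripper_force: 0.0
[-0.6  0.7  0.9  1.8 -0.6  1.  -1.1] [566.8  -2.4 231.1] [-0.6 -0.3  0.1] 51.057523187743186
[562.7  -2.2   0. ]
units [-0.2 -0.   7.5] theta -92.1 turn -0.15 rows>= 7.5
top goblet1 0.59 [ 570.5 -237.7]
top coupe1 0.61 [ 424.2 -208.6]
top coupe1 0.42 [ 319.3 -237.1]
side goblet1 0.96 [ 469.1 -386.5]
side goblet1 0.57 [ 586.  -229.7]
side coupe1 0.81 [500.1  97.4]
side coupe1 0.63 [ 424.8 -205.3]
```

```bash

python3 -m crank '[[[-0.16,0,0.8,0],[0,0,0.8,0],[0,0,0.8,0],[0,0,0.8,0],[0,0,0.8,0],[0,0,0.8,0],[0,0,0.8,-0.15],[0,0,0.7,0],[0,0,0.6,0],[0,0,0.6,0],[0,0,0,0]]]'
python3 -m crank '[[[0,0,0,0],[0,0,0,0],[0,0,0,0],[0,0,0,0],[0,0,0,0],[0,0,0,0],[0,0,0,0],[0,0,0,0]]]' 1
python3 -m crank '[[[0,0,0.1,0],[0,0,0.1,0],[0,0,0.1,0],[0,0,0.1,0],[0,0,0,0],[0,0,0,0]]]'
```

```text
clock: 9.22
eef_pos: [561.1, -2.2, 41.4]
tool_rot: [-3.141, 0.004, -0.023]
force: [-0.1, 0.4, 0.1]
width: 51.4
gripper_force: 0.0
clock: 9.88
eef_pos: [563.4, -1.6, 44.1]
tool_rot: [-3.14, -0.001, -0.023]
force: [1.7, 4.5, 2.7]
width: 12.1
gripper_force: 62.4
clock: 10.38
eef_pos: [563.6, -1.7, 35.9]
tool_rot: [-3.139, -0.002, -0.023]
force: [-2.7, 5.9, 20.9]
width: 12.6
gripper_force: 65.3
```

```bash

python3 -m crank '[[[0,0,0.03,-0.6],[0,0,0,-0.8],[0,0,0,-0.8],[0,0,0,-0.8],[0,0,0,-0.8],[0,0,0,-0.8],[0,0,0,-0.8],[0,0,0,-0.8],[0,0,0,-0.8],[0,0,0,-0.8]]]'
python3 -m crank '[[[0,0,0,-0.8],[0,0,0,-0.8],[0,0,0,-0.8],[0,0,0,-0.8],[0,0,0,-0.8],[0,0,0,-0.8],[0,0,0,-0.8],[0,0,0,-0.8],[0,0,0,-0.8],[0,0,0,0],[0,0,0,0]]]'
python3 - <<'E'
from h import *
s=ctrl.read_state();print(s["torque"],s["qpos"]);go(*s["eef_pos"],0)
E
```

```text
clock: 11.22
eef_pos: [564.1, -2.6, 35.9]
tool_rot: [3.141, -0.004, 0.604]
force: [-2.4, 3.5, 26.1]
width: 12.8
gripper_force: 65.9
clock: 12.13
eef_pos: [565.0, -3.1, 35.9]
tool_rot: [3.137, -0.003, 1.177]
force: [-2.2, 3.7, 25.7]
width: 13.3
gripper_force: 65.7
[0.9 0.4 0. ] [-0.2  0.8  0.3  1.9 -0.5  0.5  0. ]
units [0. 0. 0.] theta -22.6 turn -4.93 rows>= 0.0
```

```bash

python3 -m crank '[[[0,0,0,0],[0,0,0,0],[0,0,0,0],[0,0,0,0],[0,0,0,0],[0,0,0,0]]]' -0.2
python3 -m crank '[[[0,0,-0.5,0],[0,0,-1,0],[0,0,-1,0],[0,0,-1,-0.8],[0,0,-1,-1],[0,0,-0.5,-1],[0,0,0,-1],[0,0,0,-0.8],[0,0,0,0]]]' -1
python3 - <<'E'
from h import *
print(ctrl.read_state()["eef_pos"])
n="top";d=img("top");p=np.load("rack.npy")
x=at(n,(197.3,223.6),96);print("rim0",x,"slot line",rk(p,97,65))
im=d["img"][:,:,::-1];img("side")
cv2.imwrite("pics/g1.png",np.hstack([cv2.resize(im[120:245,170:280],(400,455)),cv2.resize(cams["side"]["img"][140:265,190:300,::-1],(400,455))]))
for c in("top","side"):
  for q in ctrl.place_of(c,"coupe2")[:3]: print(c,q["confidence"],at(c,q["position"]))
  for q in ctrl.place_of(c,"gate_grip")[:3]: print(c,q["confidence"],at(c,q["position"],62))
go(x[0],x[1],75,-1.4)
E
```

```text
clock: 12.63
eef_pos: [562.3, -2.9, 32.6]
tool_rot: [-3.141, 0.001, 1.177]
force: [-1.1, 0.4, 0.3]
width: 51.3
gripper_force: 0.0
clock: 13.38
eef_pos: [562.9, -2.7, 159.4]
tool_rot: [3.14, -0.0, 1.546]
force: [0.1, 0.8, -0.7]
width: 85.5
gripper_force: 0.0
[562.9  -2.7 159.4]
rim0 [499.2 104.7  96. ] slot line [500.3 108.3   0. ]
top 0.65 [506.8 107.5   0. ]
top 0.57 [ 430.4 -207.3    0. ]
side 0.98 [ 435.5 -207.1    0. ]
side 0.77 [499.9 105.8  -0. ]
side 0.59 [564.3  12.1  62. ]
side 0.25 [455.4  45.5  62. ]
units [ 4.2 -2.6  3.3] theta -1.5 turn -0.03 rows>= 4.2
```

View pics/g1.png

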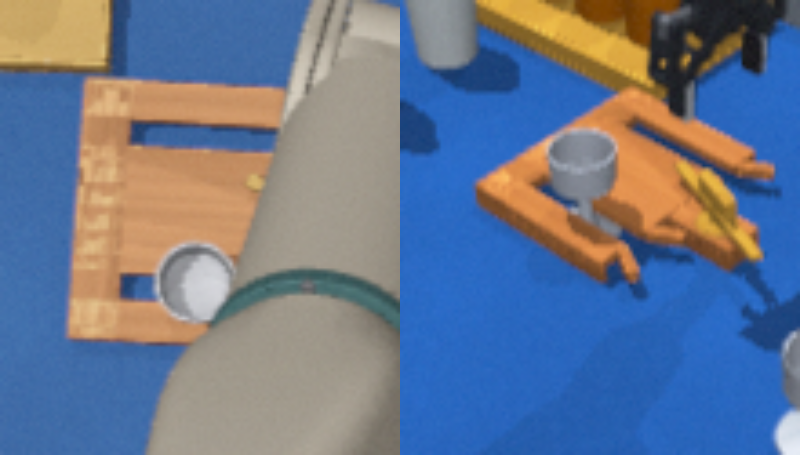

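```bash

python3 -m crank '[[[0.85,-0.52,0,0],[0.85,-0.52,0,0],[0.85,-0.52,0,0],[0.85,-0.52,0,0],[0.85,-0.52,0,0],[0,0,0.7,0],[0,0,0.7,0],[0,0,0.7,0],[0,0,0.7,0],[0,0,0.6,0],[0,0,0.4,0],[0,0,0,0]]]'
python3 -m crank '[[[0,0,0,0],[0,0,0,0],[0,0,0,0],[0,0,0,0],[0,0,0,0],[0,0,0,0],[0,0,0,0]]]' 1
python3 - <<'E'
from h import *
p=np.load("rack.npy");go(*rk(p,-80,65,64),-1.4)
E
```

```text
clock: 14.68
eef_pos: [499.2, 105.0, 61.2]
tool_rot: [-3.138, 0.001, 1.544]
force: [-0.4, 0.2, -0.5]
width: 85.6
gripper_force: 0.0
clock: 15.27
eef_pos: [501.5, 105.4, 64.6]
tool_rot: [3.139, -0.001, 1.544]
force: [0.1, -0.8, 5.2]
width: 61.0
gripper_force: 63.6
units [-7. -0.  0.] theta -1.5 turn -0.02 rows>= 7.0
```

```bash

python3 -m crank '[[[0,0,-0.12,0],[-0.5,0,0,0],[-0.6,0,0,0],[-0.6,0,0,0],[-0.6,0,0,0],[-0.6,0,0,0],[-0.6,0,0,0],[-0.6,0,0,0],[-0.6,0,0,0],[-0.6,0,0,0],[-0.6,0,0,0]]]'
python3 -m crank '[[[-0.6,0,0,0],[-0.6,0,0,0],[-0.5,0,0,0],[0,0,-0.5,0],[0,0,0,0]]]'
python3 - <<'E'
from h import *
p=np.load("rack.npy");go(*rk(p,-80,-65,80),-1.4);d=img("side");cv2.imwrite("pics/c1.png",d["img"][100:330,170:430,::-1])
E
```

```text
clock: 16.18
eef_pos: [496.7, -42.8, 66.5]
tool_rot: [3.141, 0.0, 1.545]
force: [0.2, -0.7, -2.3]
width: 61.4
gripper_force: 65.4
clock: 16.6
eef_pos: [496.3, -86.0, 80.1]
tool_rot: [3.139, 0.001, 1.543]
force: [1.0, 1.5, -2.2]
width: 61.1
gripper_force: 66.0
units [0.7 5.2 0. ] theta -1.6 turn -0.05 rows>= 5.2
```

View pics/c1.png

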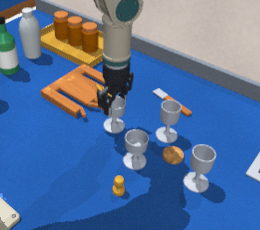

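```bash

python3 -m crank '[[[0.1,0.8,0,0],[0.1,0.9,0,0],[0.1,0.9,0,0],[0.1,0.9,0,0],[0.1,0.9,0,0],[0,0.8,0,0],[0,0,0,0],[0,0,0.3,0],[0,0,0.2,0],[0,0,0,0]]]'
python3 - <<'E'
from h import *
p=np.load("rack.npy");go(*rk(p,20,-65,66),-1.4)
E
```

```text
clock: 17.48
eef_pos: [624.2, -75.0, 64.9]
tool_rot: [-3.139, -0.0, 1.545]
force: [-0.4, -1.4, -2.3]
width: 61.3
gripper_force: 53.1
units [ 4.1  0.1 -0. ] theta -1.5 turn -0.02 rows>= 4.1
```

```bash

python3 -m crank '[[[0.4,0.1,0,0],[0.5,0,0,0],[0.5,0,0,0],[0.5,0,0,0],[0.5,0,0,0],[0.5,0,0,0],[0.5,0,0,0],[0.5,0,0,0],[0.2,0,0,0],[0,0,0,0]]]'
python3 -m crank '[[[0.5,0,0,0],[0.5,0,0,0],[0.5,0,0,0],[0.5,0,0,0],[0.5,0,0,0],[0.5,0,0,0],[0.5,0,0,0],[0.5,0,0,0],[0.4,0,0,0],[0,0,0,0]]]'
python3 - <<'E'
from h import *
p=np.load("rack.npy");go(*rk(p,154,-65,66),-1.4)
E
```

```text
clock: 18.32
eef_pos: [631.0, 29.8, 66.0]
tool_rot: [-3.141, -0.001, 1.548]
force: [0.1, -1.1, 6.1]
width: 60.8
gripper_force: 64.6
clock: 19.15
eef_pos: [632.3, 139.1, 63.7]
tool_rot: [-3.137, -0.002, 1.545]
force: [0.5, 2.7, -0.4]
width: 28.4
gripper_force: 0.0
units [ 0.9 -0.1 -0.1] theta -1.5 turn -0.02 rows>= 0.9
```

```bash

python3 - <<'E'
from h import *
d=img("side");cv2.imwrite("pics/c2.png",cv2.resize(d["img"][120:270,170:370,::-1],(800,600)))
for q in ctrl.place_of("side","coupe2")[:4]: print(q["confidence"],at("side",q["position"]))
s=ctrl.read_state();print(s["width"],s["gripper_force"],s["force"])
E
```

```text
0.77 [ 435.9 -207.6    0. ]
0.61 [645.4  -3.4   0. ]
12.125739729320852 0.0 [0.5 0.3 0.4]
```

View pics/c2.png

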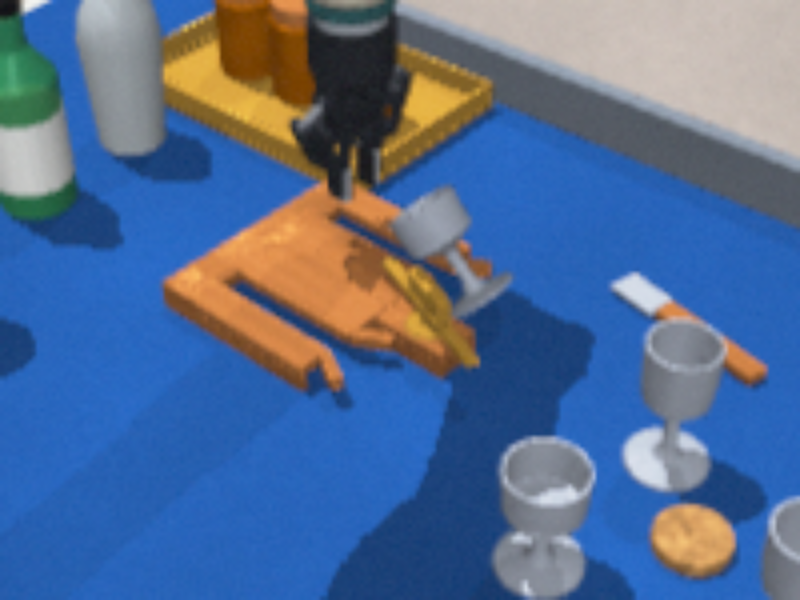

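The coupe slipped from the grip and is tilted at about (450,250). I raise the hand, let it settle and look again.

```bash

python3 -m crank '[[[0,0,-1,0],[0,0,-1,0],[0,0,-1,0],[0.5,0,-1,0],[0.5,0,-1,0],[0,0,0,0],[0,0,0,0]]]' 1
python3 - <<'E'
from h import *
d=img("side");e=img("top");cv2.imwrite("pics/c3.png",np.hstack([cv2.resize(d["img"][150:260,220:320,::-1],(400,440)),cv2.resize(e["img"][130:240,190:290,::-1],(400,440))]))
for c in("side","top"):
  for q in ctrl.find_in(c,"coupe2")[:4]: print(c,q["confidence"],q["position"])
E
```

```text
clock: 19.83
eef_pos: [635.8, 164.5, 194.0]
tool_rot: [3.136, -0.004, 1.548]
force: [-0.7, -0.9, -1.1]
width: 0.2
gripper_force: 0.0
side 0.9 [185.7, 293.3]
side 0.7 [248.2, 305.1]
top 0.9 [222.2, 330.3]
top 0.74 [154.6, 265.1]
```

View pics/c3.png

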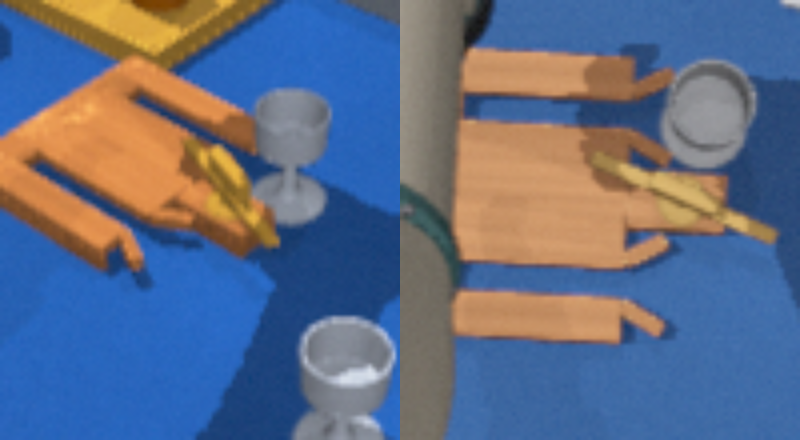

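```bash

python3 - <<'E'
from h import *
p=np.load("rack.npy")
img("top");img("side")
print("rim",at("top",(154.6,267.6),96),"foot",at("top",(162.5,265),3))
for c in("top","side"):
  for t in("coupe2","goblet1"):
   for q in ctrl.place_of(c,t)[:4]: print(c,t,round(q["confidence"],2),at(c,q["position"]))
  for q in ctrl.trace(c,"coupe2")[:3]:
    ys,xs=np.nonzero(q["mask"]);print(q["confidence"],ys.min(),ys.max(),xs.min(),xs.max())
print("ends",rk(p,0,-65),rk(p,154,-65))
go(630,-27,165,-1.4)
E
```

```text
rim [626.3 -18.2  96. ] foot [620.8 -16.5   3. ]
top coupe2 0.94 [637.2 -12.3   0. ]
top goblet1 0.91 [ 576.7 -234.3    0. ]
top goblet1 0.61 [ 484.  -377.2    0. ]
0.68 213 235 316 344
0.6 135 168 90 130
0.27 168 190 238 284
side coupe2 0.78 [639.9 -19.    0. ]
side coupe2 0.61 [ 437.2 -209.1   -0. ]
side coupe2 0.18 [627.4  52.3   0. ]
side goblet1 0.87 [ 577.2 -221.2    0. ]
side goblet1 0.8 [ 467.9 -387.1    0. ]
side goblet1 0.66 [626.9 -28.6   0. ]
side goblet1 0.3 [ 429.1 -214.9    0. ]
0.72 172 206 282 302
0.59 230 268 295 318
ends [628.    8.3   0. ] [631.6 162.2   0. ]
units [-7.5  0.   1. ] theta -1.5 turn -0.02 rows>= 7.5
```

```bash

python3 -m crank '[[[-0.8,0,0,0],[-0.8,-0.1,0,0],[-0.8,0,0,0],[-0.8,0,0,0],[-0.8,0,0,0],[-0.8,0,0,0],[-0.8,0,0,0],[-0.8,0,0,0],[-0.7,0,0,0],[0,0,0,0],[0,0,0,0]]]' -1
python3 -m crank '[[[0,0,0.8,0],[0,0,0.8,0],[0,0,0.8,0],[0,0,0.8,0],[0,0,0.8,0],[0,0,0.6,0],[0,0,0.4,0],[0,0,0,0],[0,0,0,0]]]'
python3 - <<'E'
from h import *
d=img("side");cv2.imwrite("pics/c4.png",cv2.resize(d["img"][140:260,210:350,::-1],(700,600)))
print(ctrl.read_state()["eef_pos"])
E
```

```text
clock: 21.35
eef_pos: [627.4, -16.7, 191.1]
tool_rot: [3.141, 0.0, 1.542]
force: [0.4, 0.7, 0.3]
width: 85.4
gripper_force: 0.0
clock: 22.1
eef_pos: [627.4, -14.4, 65.9]
tool_rot: [-3.141, -0.001, 1.546]
force: [0.2, -0.0, 0.9]
width: 85.5
gripper_force: 0.0
[628.  -14.8  66.6]
```

View pics/c4.png

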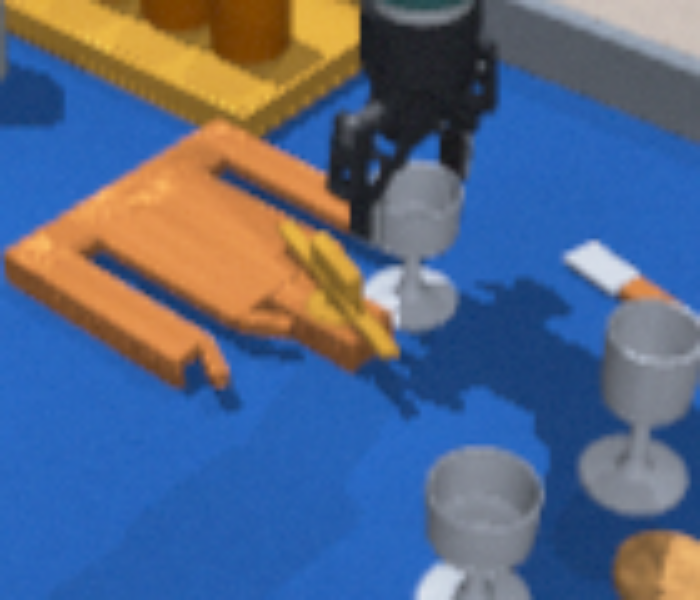

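```bash

python3 -m crank '[[[-0.2,0,0.08,0],[0,0,0,0],[0,0,0,0]]]'
python3 -m crank '[[[0,0,0,0],[0,0,0,0],[0,0,0,0],[0,0,0,0],[0,0,0,0],[0,0,0,0],[0,0,0,0]]]' 1
python3 - <<'E'
from h import *
p=np.load("rack.npy");go(*rk(p,154,-65,65),-1.4)
E
```

```text
clock: 22.4
eef_pos: [627.7, -21.2, 64.8]
tool_rot: [3.14, 0.0, 1.544]
force: [0.6, 0.3, -0.5]
width: 85.2
gripper_force: 0.0
clock: 22.98
eef_pos: [627.8, -20.5, 65.4]
tool_rot: [3.14, -0.0, 1.544]
force: [-0.4, 0.6, 7.1]
width: 61.1
gripper_force: 62.9
units [ 7.3 -0.   0. ] theta -1.5 turn -0.02 rows>= 7.3
```

```bash

python3 -m crank '[[[0,0,-0.1,0],[0.3,0,0,0],[0.3,0,0,0],[0.4,0,0,0],[0.4,0,0,0],[0.4,0,0,0],[0.4,0,0,0],[0,0,0,0]]]'
python3 -m crank '[[[0.4,0,0,0],[0.4,0,0,0],[0.4,0,0,0],[0.4,0,0,0],[0.4,0,0,0],[0.4,0,0,0],[0,0,0,0]]]'
python3 -m crank '[[[0.4,0,0,0],[0.4,0,0,0],[0.4,0,0,0],[0.4,0,0,0],[0.4,0,0,0],[0.3,0,0,0],[0,0,0,0]]]'
python3 - <<'E'
from h import *
p=np.load("rack.npy");go(*rk(p,154,-65,65),-1.4)
E
```

```text
clock: 23.65
eef_pos: [628.6, 39.1, 66.2]
tool_rot: [-3.141, -0.003, 1.549]
force: [-0.3, 1.6, -1.5]
width: 61.1
gripper_force: 65.4
clock: 24.23
eef_pos: [630.1, 98.6, 66.4]
tool_rot: [-3.141, -0.003, 1.548]
force: [-1.2, 1.6, -3.5]
width: 60.7
gripper_force: 65.4
clock: 24.82
eef_pos: [631.7, 119.9, 68.3]
tool_rot: [-3.14, 0.038, 1.529]
force: [-7.6, -49.8, 14.0]
width: 60.9
gripper_force: 65.8
units [ 1.7 -0.1  0.1] theta -2.4 turn -0.22 rows>= 1.7
```

```bash

python3 -m crank '[[[-0.9,0,0,0],[-0.8,0,0,0],[0,0,0,0],[0,0,0,0]]]'
python3 - <<'E'
from h import *
d=img("side");e=img("top");cv2.imwrite("pics/c5.png",np.hstack([cv2.resize(d["img"][130:240,220:320,::-1],(400,440)),cv2.resize(e["img"][130:240,190:290,::-1],(400,440))]))
E
```

```text
clock: 25.15
eef_pos: [631.3, 106.8, 68.2]
tool_rot: [3.141, 0.002, 1.541]
force: [-4.0, -4.9, 12.7]
width: 60.6
gripper_force: 66.3
```

View pics/c5.png

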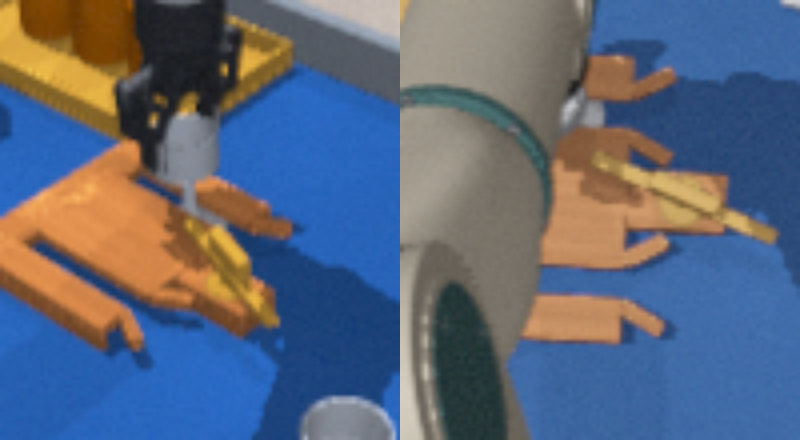

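```bash

python3 -m crank '[[[-0.4,0,0,0],[-0.5,0,0,0],[-0.5,0,0,0],[-0.5,0,0,0],[-0.5,0,0,0],[-0.5,0,0,0],[0,0,0,0]]]'
python3 -m crank '[[[-0.6,0,0,0],[-0.6,0,0,0],[-0.6,0,0,0],[-0.6,0,0,0],[-0.6,0,0,0],[-0.6,0,0,0],[-0.6,0,0,0],[-0.3,0,0,0],[0,0,0,0]]]'
python3 - <<'E'
from h import *
d=img("side");cv2.imwrite("pics/c6.png",cv2.resize(d["img"][130:250,220:350,::-1],(780,600),interpolation=cv2.INTER_CUBIC))
E
```

```text
clock: 25.83
eef_pos: [628.7, 31.9, 66.7]
tool_rot: [-3.142, 0.003, 1.54]
force: [-1.2, -0.9, 4.1]
width: 60.9
gripper_force: 65.9
clock: 26.58
eef_pos: [625.6, -78.4, 66.7]
tool_rot: [3.142, 0.002, 1.541]
force: [-1.6, -1.3, 6.2]
width: 61.0
gripper_force: 66.0
```

View pics/c6.png

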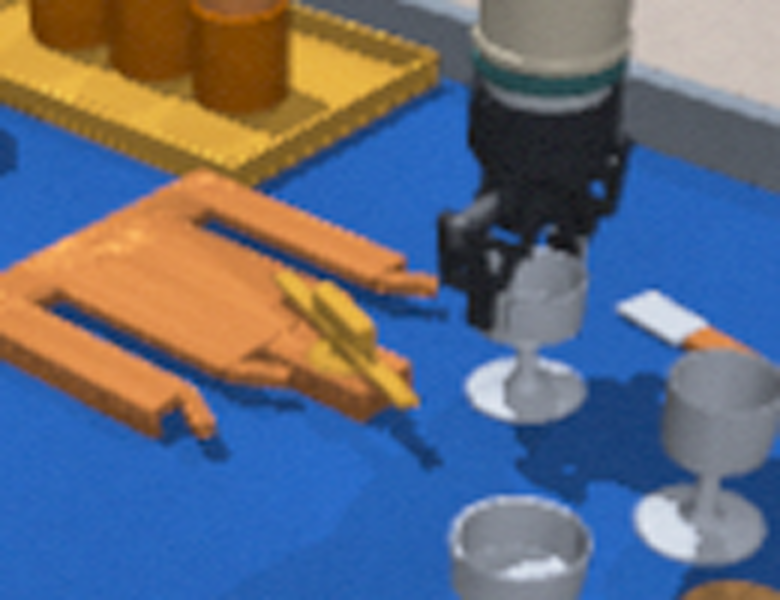

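```bash

python3 - <<'E'
from h import *
img("side");print("foot",at("side",(130+388/5,220+526/6),5),"bowl",at("side",(130+310/5,220+541/6),75))
for q in ctrl.place_of("side","coupe2")[:4]: print(q["confidence"],at("side",q["position"]))
s=ctrl.read_state();print(s["eef_pos"],s["force"],s["torque"])
q=s["eef_pos"];print(proj("side",(q[0],q[1],80)))
img("top")
for q in ctrl.place_of("top","coupe2")[:4]: print(q["confidence"],at("top",q["position"]))
E
```

```text
foot [622.6 -87.4   5. ] bowl [622.1 -91.9  75. ]
0.89 [ 439.6 -201.     0. ]
0.61 [632.5 -92.1   0. ]
0.45 [ 470.  -383.6    0. ]
[625.8 -75.7  67.4] [-2.4 -1.8  5.7] [-0.3  0.6  0.1]
[188.2 306.8]
0.71 [ 424.9 -212.9    0. ]
0.22 [627.4 448.1   0. ]
```

```bash

python3 -m crank '[[[0,0,0,0],[0,0,0,0],[0,0,0,0],[0,0,0,0],[0,0,0,0],[0,0,0,0]]]' -1
python3 -m crank '[[[-0.52,0,0,0],[0,0,0.05,0],[0,0,0,0],[0,0,0,0]]]'
python3 - <<'E'
from h import *
d=img("side")
for q in ctrl.trace("side","coupe2")[:4]:
    ys,xs=np.nonzero(q["mask"]);print(q["confidence"],ys.min(),ys.max(),xs.min(),xs.max())
s=ctrl.read_state();e=s["eef_pos"];print(e)
cv2.imwrite("pics/c7.png",cv2.resize(d["img"][150:220,270:350,::-1],(800,600),interpolation=cv2.INTER_CUBIC))
im=cv2.imread("pics/c7.png")
for dy,col in((0,(0,0,255)),(-8,(0,255,0))):
  for z,r in((96,32),(5,33)):
    P=[proj("side",(e[0]+r*np.cos(a),e[1]+dy+r*np.sin(a),z)) for a in np.linspace(0,6.28,40)]
    cv2.polylines(im,[np.array([[(c-270+.5)*10,(rr-150+.5)*600/70] for rr,c in P],np.int32)],True,col,1)
cv2.imwrite("pics/c7.png",im)
E
```

```text
clock: 27.33
eef_pos: [625.9, -75.2, 66.4]
tool_rot: [-3.141, -0.0, 1.545]
force: [0.2, 0.4, -0.6]
width: 85.4
gripper_force: 0.0
clock: 27.67
eef_pos: [625.3, -89.1, 65.2]
tool_rot: [-3.141, -0.0, 1.544]
force: [-0.8, 0.6, 0.0]
width: 85.2
gripper_force: 0.0
0.86 180 214 298 319
0.78 229 267 294 318
[625.5 -88.3  65.2]
```

View pics/c7.png

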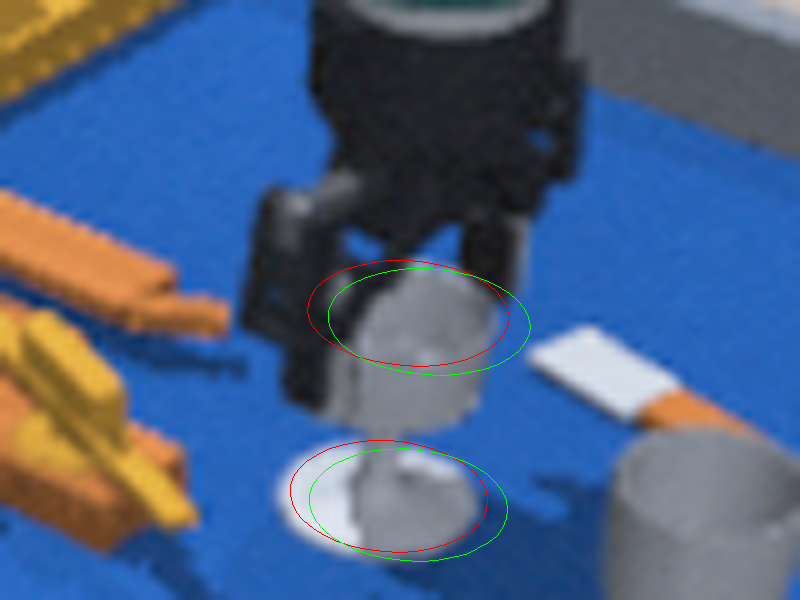

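```bash

python3 -m crank '[[[0,0,0.08,0],[0,0,0,0],[0,0,0,0],[0,0,0,0],[0,0,0,0],[0,0,0,0],[0,0,0,0],[0,0,0,0]]]' 1
python3 -m crank '[[[0,0,-0.12,0],[0.3,0.05,0,0],[0.5,0.05,0,0],[0.5,0,0,0],[0.5,0,0,0],[0.5,0,0,0],[0.5,0,0,0],[0.5,0,0,0],[0.4,0,0,0],[0,0,0,0]]]'
python3 - <<'E'
from h import *
p=np.load("rack.npy");go(*rk(p,20,-65,66),-1.4)
img("side");e=ctrl.read_state()["eef_pos"];print(e,proj("side",(e[0],e[1],96)),proj("side",(e[0],e[1],50)))
for q in ctrl.trace("side","coupe2")[:3]:
    ys,xs=np.nonzero(q["mask"]);print(q["confidence"],ys.min(),ys.max(),xs.min(),xs.max())
E
```

```text
clock: 28.43
eef_pos: [625.3, -88.1, 64.1]
tool_rot: [-3.141, -0.001, 1.545]
force: [-1.9, 0.3, 6.5]
width: 61.3
gripper_force: 63.2
clock: 29.27
eef_pos: [630.4, 8.4, 66.1]
tool_rot: [-3.141, -0.003, 1.549]
force: [-0.2, 0.7, -2.4]
width: 60.8
gripper_force: 65.4
units [ 0.8 -0.1  0. ] theta -1.3 turn 0.03 rows>= 0.8
[630.4   6.2  66.2] [174.1 287.8] [184.9 287.4]
0.86 169 199 281 295
0.74 229 269 294 319
```

```bash

python3 -m crank '[[[0.3,-0.08,0,0],[0.4,0,0,0],[0.4,0,0,0],[0.4,0,0,0],[0,0,0,0]]]'
python3 -m crank '[[[0.4,0,0,0],[0.4,0,0,0],[0.4,0,0,0],[0,0,0,0]]]'
python3 -m crank '[[[0.3,0,0,0],[0.3,0,0,0],[0.2,0,0,0],[0,0,0,0]]]'
```

```text
clock: 29.78
eef_pos: [629.4, 46.1, 66.1]
tool_rot: [-3.141, -0.003, 1.549]
force: [1.1, 1.5, -2.6]
width: 60.7
gripper_force: 65.4
clock: 30.12
eef_pos: [630.1, 75.7, 66.1]
tool_rot: [-3.141, -0.003, 1.548]
force: [0.2, 1.6, -2.2]
width: 60.7
gripper_force: 65.4
clock: 30.45
eef_pos: [630.6, 93.7, 66.2]
tool_rot: [-3.141, -0.001, 1.547]
force: [0.1, 1.1, -3.2]
width: 61.0
gripper_force: 65.4
```

```bash

python3 -m crank '[[[0.3,0,0,0],[0.2,0,0,0],[0,0,0,0]]]'
python3 -m crank '[[[0.3,0,0,0],[0.2,0,0,0],[0,0,0,0]]]'
python3 -m crank '[[[0.2,0,0,0],[0,0,0,0]]]'
python3 -m crank '[[[0.2,0,0,0],[0,0,0,0]]]'
python3 - <<'E'
from h import *
img("side");e=ctrl.read_state()["eef_pos"];print(e,proj("side",(e[0],e[1],96)),proj("side",(e[0],e[1],50)))
for q in ctrl.trace("side","coupe2")[:3]:
    ys,xs=np.nonzero(q["mask"]);print(q["confidence"],ys.min(),ys.max(),xs.min(),xs.max())
E
```

```text
clock: 30.7
eef_pos: [631.0, 106.0, 66.2]
tool_rot: [-3.141, -0.001, 1.546]
force: [-0.3, 1.0, -2.5]
width: 61.0
gripper_force: 65.4
clock: 30.95
eef_pos: [631.3, 118.7, 66.2]
tool_rot: [-3.141, -0.002, 1.547]
force: [-0.3, 1.2, -2.5]
width: 60.9
gripper_force: 65.5
clock: 31.12
eef_pos: [631.5, 122.7, 66.3]
tool_rot: [-3.142, -0.001, 1.546]
force: [0.4, 0.7, -3.2]
width: 60.8
gripper_force: 65.5
clock: 31.28
eef_pos: [631.6, 127.6, 66.3]
tool_rot: [3.142, -0.001, 1.546]
force: [-0.3, 1.0, -2.9]
width: 61.0
gripper_force: 65.5
[631.6 127.3  66.3] [161.  260.7] [171.6 260.9]
0.75 155 181 256 268
0.59 229 268 293 318
```

```bash

python3 -m crank '[[[0.3,0,0,0],[0.3,0,0,0],[0.3,0,0,0],[0,0,0,0]]]'
python3 -m crank '[[[0.2,0,0,0],[0.2,0,0,0],[0,0,0,0]]]'
```

```text
clock: 31.72
eef_pos: [632.0, 152.7, 66.1]
tool_rot: [-3.141, -0.002, 1.548]
force: [0.6, 1.5, -2.9]
width: 61.2
gripper_force: 65.5
clock: 31.97
eef_pos: [632.4, 160.6, 66.2]
tool_rot: [3.142, -0.001, 1.546]
force: [0.6, 0.7, -2.5]
width: 60.8
gripper_force: 65.5
```

```bash

python3 -m crank '[[[0,0,0.1,0],[0,0,0,0]]]'
python3 -m crank '[[[0,0,0,0],[0,0,0,0],[0,0,0,0],[0,0,0,0],[0,0,0,0],[0,0,-0.8,0],[0,0,-1,0],[0,0,-1,0],[0,0,-1,0]]]' -1
python3 -m crank '[[[-0.9,-0.5,0,0],[-0.9,-0.5,0,0],[-0.9,-0.5,0,0],[-0.9,-0.5,0,0],[-0.9,-0.5,0,0],[-0.9,-0.5,0,0],[-0.9,-0.5,0,0],[-0.9,-0.5,0,0],[-0.9,-0.5,0,0],[-0.9,-0.5,0,0],[0,0,0,0]]]'
python3 - <<'E'
from h import *
for n in("top","side"):
  for k in range(2):
    img(n)
    for t in("coupe1","goblet1"):
      for q in ctrl.trace(n,t)[:4]:
        ys,xs=np.nonzero(q["mask"]);print(n,t,round(q["confidence"],2),(ys.min(),ys.max(),xs.min(),xs.max()),at(n,q["position"],50)[:2])
      for q in ctrl.place_of(n,t)[:4]: print("   ",round(q["confidence"],2),at(n,q["position"])[:2])
go(429,-209,170,-1.4);print(ctrl.read_state()["eef_pos"])
E
```

```text
clock: 32.13
eef_pos: [632.9, 159.3, 64.3]
tool_rot: [3.141, -0.001, 1.545]
force: [-0.3, 0.2, 1.2]
width: 61.2
gripper_force: 65.7
clock: 32.88
eef_pos: [632.2, 158.7, 159.6]
tool_rot: [-3.141, 0.0, 1.545]
force: [-1.0, 0.6, -0.1]
width: 85.4
gripper_force: 0.0
clock: 33.8
eef_pos: [498.4, -68.2, 159.2]
tool_rot: [-3.14, 0.003, 1.537]
force: [-0.1, -1.3, 0.8]
width: 85.1
gripper_force: 0.0
top coupe1 0.67 (np.int64(190), np.int64(206), np.int64(342), np.int64(360)) [ 512.4 -271.4]
top coupe1 0.66 (np.int64(141), np.int64(215), np.int64(189), np.int64(279)) [558.8  96.8]
top coupe1 0.63 (np.int64(140), np.int64(163), np.int64(194), np.int64(218)) [650.4 168.7]
top coupe1 0.62 (np.int64(213), np.int64(235), np.int64(326), np.int64(343)) [ 424.8 -219.8]
    0.96 [637.  166.6]
    0.85 [ 431.  -206.7]
top goblet1 0.6 (np.int64(162), np.int64(184), np.int64(338), np.int64(350)) [ 583.9 -259.3]
top goblet1 0.55 (np.int64(199), np.int64(222), np.int64(371), np.int64(402)) [ 477.4 -384.2]
top goblet1 0.48 (np.int64(136), np.int64(168), np.int64(91), np.int64(130)) [637.2 457.6]
    0.94 [ 4
[... 1375 characters left out ...]
[516.6  84.3]
    0.88 [ 585.  -227.8]
    0.72 [ 474.3 -380.1]
side coupe1 0.85 (np.int64(230), np.int64(269), np.int64(294), np.int64(317)) [ 426.8 -213.1]
side coupe1 0.73 (np.int64(153), np.int64(172), np.int64(245), np.int64(261)) [653.7 183.1]
side coupe1 0.68 (np.int64(189), np.int64(200), np.int64(273), np.int64(280)) [565.    4.1]
    0.73 [644.  157.6]
    0.51 [509.7  13.2]
side goblet1 0.6 (np.int64(244), np.int64(291), np.int64(354), np.int64(386)) [ 491.6 -377.5]
side goblet1 0.38 (np.int64(168), np.int64(216), np.int64(211), np.int64(292)) [533.6  81.5]
    0.92 [ 579.9 -219.8]
    0.86 [ 468.7 -388.5]
units [-5.9 -2.8 -0.5] theta -1.5 turn -0.02 rows>= 5.9
[501.6 -62.8 158.8]
```

```bash
cat >> h.py <<'E'
from scipy.optimize import least_squares
PR={"c":[(0,33),(5,33),(54,20),(60,30),(96,32)],"g":[(0,33),(5,33),(60,18),(68,26),(88,29),(120,29)]}
def bbox(n,x,y,k):
    P=np.array([proj(n,(x+r*np.cos(a),y+r*np.sin(a),z)) for z,r in PR[k] for a in np.linspace(0,6.28,24)])
    return np.array([P[:,0].min(),P[:,0].max(),P[:,1].min(),P[:,1].max()])
def fitcup(k,x0,y0,reps=2):
    B=[]
    for n in("top","side"):
        for _ in range(reps):
            img(n)
            for q in ctrl.trace(n,"coupe1" if k=="c" else "goblet1"):
                ys,xs=np.nonzero(q["mask"]);b=np.array([ys.min(),ys.max(),xs.min(),xs.max()])
                if q["confidence"]>.3 and abs(b-bbox(n,x0,y0,k)).max()<15: B.append((n,b))
    r=least_squares(lambda v:np.concatenate([bbox(n,v[0],v[1],k)-b for n,b in B]),[x0,y0],loss="soft_l1")
    print(k,r.x,"n",len(B),"res",np.abs(r.fun).mean()); return r.x
E
python3 - <<'E'
from h import *
c=fitcup("c",429,-209);fitcup("g",577,-230,1);fitcup("g",474,-380,1)
go(c[0],c[1],159,-1.4)
E
```

```text
c [ 433.1 -209.6] n 4 res 1.6383752485281207
g [ 581.6 -225.6] n 2 res 2.4023021878986555
g [ 477.  -378.5] n 2 res 0.41721795970449804
units [-5.9 -2.6 -0. ] theta -1.5 turn -0.02 rows>= 5.9
```

```bash

python3 -m crank '[[[-0.9,-0.4,0,0],[-0.9,-0.4,0,0],[-0.9,-0.4,0,0],[-0.9,-0.4,0,0],[-0.9,-0.4,0,0],[-0.9,-0.4,0,0],[-0.5,-0.3,0,0],[0,0,0,0],[0,0,0.5,0]]]'
python3 -m crank '[[[0,0,0.7,0],[0,0,0.7,0],[0,0,0.7,0],[0,0,0.7,0],[0,0,0.5,0],[0,0,0,0],[0,0,0,0]]]'
python3 - <<'E'
from h import *
print(ctrl.read_state()["eef_pos"]);fitcup("c",431,-209);go(431,-209,64.5,-1.4)
E
```

```text
clock: 36.35
eef_pos: [431.3, -209.8, 147.7]
tool_rot: [3.138, 0.001, 1.542]
force: [0.7, 0.3, -0.2]
width: 85.3
gripper_force: 0.0
clock: 36.93
eef_pos: [430.4, -207.6, 63.4]
tool_rot: [-3.14, -0.001, 1.545]
force: [0.2, 0.5, 0.0]
width: 85.2
gripper_force: 0.0
[ 430.4 -207.6   63.4]
c [ 433.2 -208.8] n 3 res 1.8562710544613263
units [-0.  0. -0.] theta -1.5 turn -0.02 rows>= 0.0
```

```bash

python3 -m crank '[[[0,0,-0.04,0],[0,0,0,0],[0,0,0,0],[0,0,0,0],[0,0,0,0],[0,0,0,0],[0,0,0,0],[0,0,0,0]]]' 1
python3 -m crank '[[[0,0,-0.4,0],[0,0,-0.4,0],[0.7,0,0,0],[0.7,0,0,0],[0.7,0,0,0],[0.7,0,0,0],[0.7,0,0,0],[0,0.2,0,0],[0,0.5,0,0]]]'
python3 -m crank '[[[0,0.7,0,0],[0,0.7,0,0],[0,0.7,0,0],[0,0.7,0,0],[0,0.7,0,0],[0,0.7,0,0],[0,0.7,0,0],[0,0.7,0,0],[0,0.7,0,0],[0,0.5,0,0],[0,0.3,0,0],[0,0,0,0]]]'
python3 - <<'E'
from h import *
p=np.load("rack.npy");go(*rk(p,-80,-65,66.5),-1.4)
d=img("side");e=ctrl.read_state()["eef_pos"];print(e)
im=cv2.resize(d["img"][150:240,270:390,::-1],(800,600),interpolation=cv2.INTER_CUBIC)
for z,r in((96,32),(5,33)):
    P=[proj("side",(e[0]+r*np.cos(a),e[1]+r*np.sin(a),z+e[2]-64.5)) for a in np.linspace(0,6.28,40)]
    cv2.polylines(im,[np.array([[(c-270+.5)*800/120,(rr-150+.5)*600/90] for rr,c in P],np.int32)],True,(0,0,255),1)
cv2.imwrite("pics/d1.png",im)
E
```

```text
clock: 38.0
eef_pos: [431.1, -208.9, 65.7]
tool_rot: [3.14, 0.001, 1.545]
force: [-0.4, -0.4, 9.2]
width: 60.4
gripper_force: 62.4
clock: 38.75
eef_pos: [448.2, -119.9, 85.2]
tool_rot: [-3.138, -0.001, 1.546]
force: [-0.5, -0.2, -1.9]
width: 60.5
gripper_force: 65.4
clock: 39.75
eef_pos: [629.0, -126.1, 85.0]
tool_rot: [3.14, 0.001, 1.546]
force: [-0.4, -0.8, -2.3]
width: 60.3
gripper_force: 65.6
units [ 2.2 -0.2  0.7] theta -1.4 turn -0.01 rows>= 2.2
[ 627.4 -126.2   84.8]
```

View pics/d1.png

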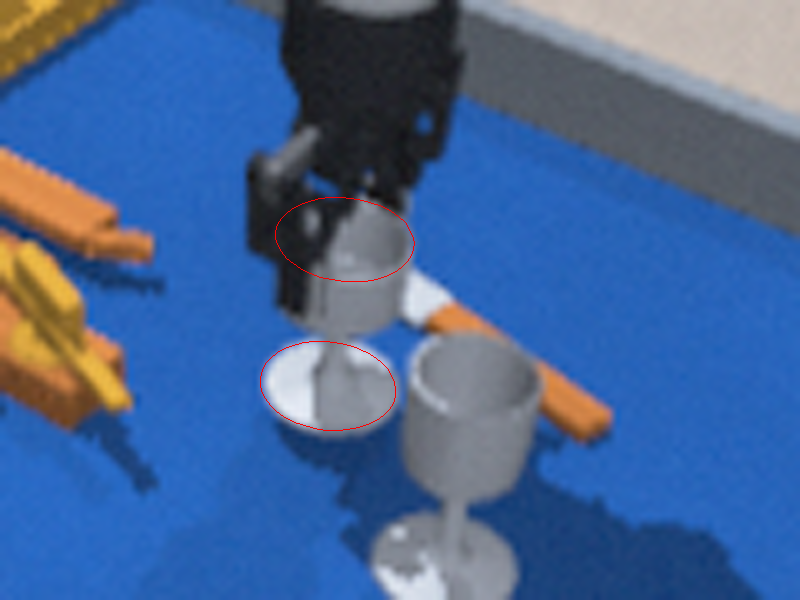

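```bash

python3 -m crank '[[[0.3,-0.1,0.3,0],[0.4,0,0.4,0],[0.5,0,0,0],[0.5,0,0,0],[0.5,0,0,0],[0.5,0,0,0],[0.5,0,0,0],[0.5,0,0,0],[0.5,0,0,0],[0.3,0,0,0],[0,0,0,0]]]'
python3 - <<'E'
from h import *
p=np.load("rack.npy");go(*rk(p,0,-65,67),-1.4);go(*rk(p,86,-65,67),-1.4)
E
```

```text
clock: 40.72
eef_pos: [628.0, -9.9, 67.1]
tool_rot: [-3.141, -0.002, 1.548]
force: [0.0, 0.3, -2.4]
width: 60.0
gripper_force: 65.6
units [ 0.7 -0.   0. ] theta -1.3 turn 0.03 rows>= 0.7
units [ 4.2 -0.   0. ] theta -1.3 turn 0.03 rows>= 4.2
```

```bash

python3 -m crank '[[[0.3,0,0,0],[0.4,0,0,0],[0.4,0,0,0],[0.4,0,0,0],[0,0,0,0]]]'
python3 -m crank '[[[0.4,0,0,0],[0.4,0,0,0],[0.4,0,0,0],[0.4,0,0,0],[0,0,0,0]]]'
python3 -m crank '[[[0.3,0,0,0],[0.3,0,0,0],[0.2,0,0,0],[0.1,0,0,0],[0,0,0,0]]]'
python3 - <<'E'
from h import *
p=np.load("rack.npy");go(*rk(p,86,-65,64.5),-1.4);print(ctrl.read_state()["force"])
E
```

```text
clock: 41.13
eef_pos: [628.9, 28.2, 67.1]
tool_rot: [-3.141, -0.003, 1.548]
force: [0.2, 0.7, -2.3]
width: 59.8
gripper_force: 65.6
clock: 41.55
eef_pos: [629.9, 68.3, 67.1]
tool_rot: [-3.141, -0.003, 1.549]
force: [0.3, 1.5, -2.3]
width: 60.4
gripper_force: 65.6
clock: 41.97
eef_pos: [630.5, 87.5, 67.2]
tool_rot: [-3.142, -0.001, 1.546]
force: [-0.4, 0.3, -2.3]
width: 60.0
gripper_force: 65.6
units [ 0.3 -0.   0.1] theta -1.4 turn -0.01 rows>= 0.3
[-0.4  0.3 -2.3]
```

```bash

python3 -m crank '[[[0.2,0,0,0],[0.1,0,0,0],[0,0,0.1,0],[0,0,0,0]]]'
python3 -m crank '[[[0,0,0,0],[0,0,0,0],[0,0,0,0],[0,0,0,0],[0,0,0,0],[0,0,-0.8,0],[0,0,-1,0],[0,0,-1,0],[0,0,-1,0],[0,0,-1,0]]]' -1
python3 -m crank '[[[-0.9,-0.1,0,0],[-0.9,-0.1,0,0],[-0.9,-0.1,0,0],[-0.9,-0.1,0,0],[-0.9,0,0,0],[-0.9,0,0,0],[-0.9,0,0,0],[-0.9,0,0,0],[0,0,0,0]]]'
python3 - <<'E'
from h import *
a=fitcup("g",579,-227);fitcup("g",476,-380);fitcup("c",629,95,1)
print(ctrl.read_state()["eef_pos"]);go(a[0],a[1],180,-1.4)
E
```

```text
clock: 42.3
eef_pos: [631.3, 93.8, 65.8]
tool_rot: [3.141, -0.0, 1.545]
force: [-0.6, 0.3, 4.3]
width: 60.1
gripper_force: 66.1
clock: 43.13
eef_pos: [630.5, 93.8, 185.9]
tool_rot: [-3.141, 0.0, 1.545]
force: [0.7, 0.2, 0.0]
width: 85.2
gripper_force: 0.0
clock: 43.88
eef_pos: [615.3, -92.8, 185.3]
tool_rot: [3.141, 0.005, 1.537]
force: [-0.7, -0.2, 0.5]
width: 85.4
gripper_force: 0.0
g [ 579.9 -224.5] n 3 res 1.2563580007248163
g [ 477.4 -379.5] n 4 res 0.8509707902518535
c [635.5  91.6] n 2 res 1.9227477065760823
[616.1 -85.8 184.8]
units [-5.6 -1.3  0.2] theta -1.5 turn -0.02 rows>= 5.6
```

```bash

python3 -m crank '[[[-0.8,-0.2,0,0],[-0.8,-0.2,0,0],[-0.8,-0.2,0,0],[-0.8,-0.2,0,0],[-0.8,-0.2,0,0],[-0.8,-0.2,0,0],[-0.8,-0.2,0,0],[0,0,0,0],[0,0,0.5,0],[0,0,0.5,0]]]'
python3 -m crank '[[[0,0,0.7,0],[0,0,0.7,0],[0,0,0.7,0],[0,0,0.7,0],[0,0,0.55,0],[0,0,0,0],[0,0,0,0]]]'
python3 -m crank '[[[0,0,0,0],[0,0,0,0],[0,0,0,0],[0,0,0,0],[0,0,0,0],[0,0,0,0],[0,0,0,0]]]' 1
python3 -m crank '[[[0,0,-0.4,0],[0,0,-0.4,0],[0,0,0,0],[0,0,0,0]]]'
python3 - <<'E'
from h import *
p=np.load("rack.npy");d=img("side");e=ctrl.read_state()["eef_pos"];print(e)
im=cv2.resize(d["img"][170:260,290:410,::-1],(800,600),interpolation=cv2.INTER_CUBIC)
for z,r in((120,29),(5,33)):
    P=[proj("side",(e[0]+r*np.cos(a),e[1]+r*np.sin(a),z+20)) for a in np.linspace(0,6.28,40)]
    cv2.polylines(im,[np.array([[(c-290+.5)*800/120,(rr-170+.5)*600/90] for rr,c in P],np.int32)],True,(0,0,255),1)
cv2.imwrite("pics/d2.png",im)
go(*rk(p,-136,65,e[2]),-1.4)
E
```

```text
clock: 45.72
eef_pos: [578.1, -225.2, 160.3]
tool_rot: [3.139, 0.0, 1.544]
force: [-0.4, 1.3, -0.3]
width: 85.5
gripper_force: 0.0
clock: 46.3
eef_pos: [577.2, -224.2, 75.6]
tool_rot: [-3.14, -0.001, 1.545]
force: [0.2, -0.1, 0.0]
width: 85.3
gripper_force: 0.0
clock: 46.88
eef_pos: [578.6, -225.3, 77.9]
tool_rot: [3.139, 0.001, 1.545]
force: [-0.5, 0.2, 6.1]
width: 54.2
gripper_force: 60.9
clock: 47.22
eef_pos: [578.0, -225.0, 97.1]
tool_rot: [3.14, 0.001, 1.545]
force: [0.7, 0.2, -2.6]
width: 54.3
gripper_force: 63.2
[ 577.6 -224.7   96.4]
units [ 3.9 -3.4 -0. ] theta -1.5 turn -0.02 rows>= 3.9
```

View pics/d2.png

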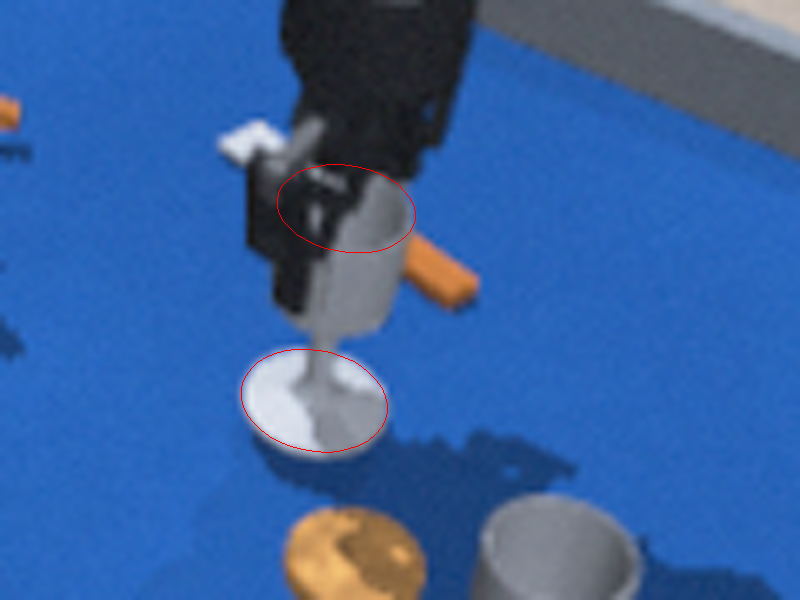

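```bash

python3 -m crank '[[[0.5,-0.45,0,0],[0.6,-0.5,0,0],[0.6,-0.5,0,0],[0.6,-0.5,0,0],[0.6,-0.5,0,0],[0.6,-0.5,0,0],[0.4,-0.45,0,0],[0,0,0.35,0],[0,0,0.3,0],[0,0,0,0]]]'
python3 - <<'E'
from h import *
p=np.load("rack.npy");go(*rk(p,-10,65,79),-1.4)
E
```

```text
clock: 48.1
eef_pos: [494.9, -125.5, 78.3]
tool_rot: [-3.14, 0.0, 1.545]
force: [-0.9, 0.1, -2.4]
width: 54.4
gripper_force: 63.6
units [ 5.1 -0.  -0. ] theta -1.5 turn -0.02 rows>= 5.1
```

```bash

python3 -m crank '[[[0.4,0,-0.03,0],[0.5,0,0,0],[0.5,0,0,0],[0.5,0,0,0],[0.5,0,0,0],[0.5,0,0,0],[0.5,0,0,0],[0.5,0,0,0],[0.5,0,0,0],[0.5,0,0,0],[0.2,0,0,0],[0,0,0,0]]]'
python3 - <<'E'
from h import *
p=np.load("rack.npy");go(*rk(p,20,65,79),-1.4)
E
python3 -m crank '[[[0.3,0,0,0],[0.4,0,0,0],[0.4,0,0,0],[0.4,0,0,0],[0,0,0,0]]]'
python3 -m crank '[[[0.4,0,0,0],[0.4,0,0,0],[0.4,0,0,0],[0.4,0,0,0],[0,0,0,0]]]'
```

```text
clock: 49.1
eef_pos: [498.8, 4.1, 80.5]
tool_rot: [3.141, -0.001, 1.547]
force: [-0.5, 0.1, -2.6]
width: 54.3
gripper_force: 63.6
units [ 1.1 -0.   0.1] theta -1.3 turn 0.01 rows>= 1.1
clock: 49.52
eef_pos: [499.2, 43.2, 80.4]
tool_rot: [-3.141, -0.002, 1.548]
force: [0.3, 0.1, -3.1]
width: 54.2
gripper_force: 63.6
clock: 49.93
eef_pos: [500.2, 83.3, 80.4]
tool_rot: [-3.141, -0.002, 1.549]
force: [0.6, 0.2, -3.0]
width: 54.4
gripper_force: 63.6
```

Rack x 74 so far; target y is about 161.

```bash

python3 -m crank '[[[0.4,0,0,0],[0.4,0,0,0],[0.4,0,0,0],[0.4,0,0,0],[0,0,0,0]]]'
python3 -m crank '[[[0.4,0,0,0],[0.4,0,0,0],[0.4,0,0,0],[0.2,0,0,0],[0,0,0,0]]]'
python3 - <<'E'
from h import *
p=np.load("rack.npy");go(*rk(p,153,65,79),-1.4);print(ctrl.read_state()["force"])
E
```

```text
clock: 50.35
eef_pos: [501.3, 123.3, 80.4]
tool_rot: [-3.141, -0.002, 1.549]
force: [0.8, 1.3, -2.4]
width: 54.2
gripper_force: 63.6
clock: 50.77
eef_pos: [502.2, 157.0, 80.4]
tool_rot: [-3.142, -0.001, 1.548]
force: [-0.4, 0.2, -2.8]
width: 54.4
gripper_force: 63.6
units [ 0.3 -0.   0.1] theta -1.3 turn 0.02 rows>= 0.3
[-0.4  0.2 -2.8]
```

```bash

python3 -m crank '[[[0.2,0,0,0],[0,0,0.12,0],[0,0,0,0]]]'
python3 -m crank '[[[0,0,0,0],[0,0,0,0],[0,0,0,0],[0,0,0,0],[0,0,0,0],[0,0,-0.8,0],[0,0,-1,0],[0,0,-1,0],[0,0,-1,0],[0,0,-1,0]]]' -1
python3 -m crank '[[[-0.95,0,0,0],[-0.95,0,0,0],[-0.95,0,0,0],[-0.95,0,0,0],[-0.95,0,0,0],[-0.95,0,0,0],[-0.95,0,0,0],[-0.95,0,0,0],[-0.95,0,0,0],[-0.95,0,0,0],[-0.95,0,0,0],[-0.95,0,0,0]]]'
python3 -m crank '[[[-0.95,0,0,0],[-0.95,0,0,0],[-0.95,0,0,0],[-0.95,0,0,0],[-0.95,0,0,0],[0,0,0,0],[0,0,0,0]]]'
python3 - <<'E'
from h import *
a=fitcup("g",476,-380);fitcup("g",501,160,1);fitcup("c",629,95,1)
print(ctrl.read_state()["eef_pos"]);go(a[0],a[1],190,-1.4)
E
```

```text
clock: 51.02
eef_pos: [502.9, 160.0, 77.9]
tool_rot: [3.141, -0.001, 1.545]
force: [0.2, 0.9, 1.9]
width: 54.0
gripper_force: 63.3
clock: 51.85
eef_pos: [502.2, 159.5, 198.7]
tool_rot: [-3.141, 0.0, 1.544]
force: [-0.0, 0.6, 0.3]
width: 85.5
gripper_force: 0.0
clock: 52.85
eef_pos: [494.7, -126.3, 197.5]
tool_rot: [-3.141, -0.0, 1.545]
force: [0.1, 0.4, 0.7]
width: 85.3
gripper_force: 0.0
clock: 53.43
eef_pos: [491.3, -245.3, 197.5]
tool_rot: [-3.141, 0.0, 1.542]
force: [-0.3, 1.0, 0.3]
width: 85.6
gripper_force: 0.0
g [ 480.8 -379.9] n 2 res 0.8259994704456091
g [507.4 162.9] n 2 res 2.285475519200496
c [638.2  98.2] n 3 res 5.45742766987144
[ 491.9 -243.8  197.5]
units [-5.5 -0.3  0.3] theta -1.5 turn -0.02 rows>= 5.5
```

```bash

python3 -m crank '[[[-0.9,-0.1,0,0],[-0.9,-0.1,0,0],[-0.9,-0.1,0,0],[-0.9,-0.1,0,0],[-0.9,0,0,0],[-0.9,0,0,0],[0,0,0,0],[0,0,0.5,0],[0,0,0.5,0]]]'
python3 -m crank '[[[0,0,0.8,0],[0,0,0.8,0],[0,0,0.8,0],[0,0,0.8,0],[0,0,0.6,0],[0,0,0,0],[0,0,0,0]]]'
python3 -m crank '[[[0,0,0,0],[0,0,0,0],[0,0,0,0],[0,0,0,0],[0,0,0,0],[0,0,0,0],[0,0,0,0]]]' 1
python3 -m crank '[[[0,0,-0.4,0],[0,0,-0.4,0],[0,0,0,0],[0,0,0,0]]]'
python3 - <<'E'
from h import *
p=np.load("rack.npy");img("side");img("top");e=ctrl.read_state()["eef_pos"];print(e)
PR["g"]=[(z+20,r) for z,r in PR["g"]]
b=[bbox(n,e[0],e[1],"g") for n in("side","top")];print(b)
for n in("side","top"):
  for q in ctrl.trace(n,"goblet1")[:4]:
    ys,xs=np.nonzero(q["mask"]);print(n,round(q["confidence"],2),ys.min(),ys.max(),xs.min(),xs.max())
go(*rk(p,-136,65,e[2]),-1.4)
E
```

```text
clock: 54.98
eef_pos: [478.6, -379.1, 172.7]
tool_rot: [3.14, 0.001, 1.544]
force: [-0.3, -0.3, 0.6]
width: 85.2
gripper_force: 0.0
clock: 55.57
eef_pos: [478.0, -377.9, 77.0]
tool_rot: [-3.14, -0.001, 1.545]
force: [-0.6, 0.5, 0.9]
width: 85.9
gripper_force: 0.0
clock: 56.15
eef_pos: [479.3, -379.3, 79.4]
tool_rot: [3.139, 0.002, 1.545]
force: [-0.3, -1.1, 4.7]
width: 55.1
gripper_force: 62.0
clock: 56.48
eef_pos: [479.0, -378.9, 98.7]
tool_rot: [3.14, 0.001, 1.545]
force: [0.5, 0.7, -2.4]
width: 55.0
gripper_force: 63.6
[ 478.4 -378.2   97.6]
[array([238.2, 287.6, 353.7, 386.9]), array([197.2, 221.2, 371.2, 406.4])]
side 0.74 163 196 220 239
side 0.58 244 286 355 386
top 0.73 198 222 372 396
top 0.67 185 205 194 217
units [10.2  0.4 -0. ] theta -1.5 turn -0.02 rows>= 10.2
```

```bash

python3 -m crank '[[[0.5,0.04,-0.3,0],[0.9,0.04,0,0],[0.95,0.04,0,0],[0.95,0.04,0,0],[0.95,0.04,0,0],[0.95,0.04,0,0],[0.95,0.04,0,0],[0.95,0.04,0,0],[0.95,0.04,0,0],[0.95,0.04,0,0],[0.7,0,0,0],[0,0,0,0]]]'
python3 -m crank '[[[0.5,0,0.4,0],[0,0,0.4,0],[0,0,0.15,0],[0,0,0,0],[0,0,0,0]]]'
python3 - <<'E'
from h import *
p=np.load("rack.npy");go(*rk(p,-10,65,81),-1.4);go(*rk(p,86,65,81),-1.4)
E
```

```text
clock: 57.68
eef_pos: [494.5, -129.7, 104.9]
tool_rot: [-3.14, -0.005, 1.552]
force: [-0.0, 1.0, -1.6]
width: 55.2
gripper_force: 63.9
clock: 58.1
eef_pos: [494.7, -124.8, 81.2]
tool_rot: [-3.141, 0.0, 1.543]
force: [0.5, 0.1, -1.9]
width: 55.4
gripper_force: 64.0
units [ 5. -0.  0.] theta -1.6 turn -0.04 rows>= 5.0
units [ 8.9 -0.   0. ] theta -1.6 turn -0.04 rows>= 8.9
```

```bash

python3 -m crank '[[[0.4,0,0,0],[0.5,0,0,0],[0.5,0,0,0],[0.5,0,0,0],[0.5,0,0,0],[0.5,0,0,0],[0.5,0,0,0],[0.5,0,0,0],[0.5,0,0,0],[0.5,0,0,0],[0.1,0,0,0],[0,0,0,0]]]'
python3 -m crank '[[[0.3,0,0,0],[0.4,0,0,0],[0.4,0,0,0],[0.4,0,0,0],[0,0,0,0]]]'
python3 -m crank '[[[0.4,0,0,0],[0.4,0,0,0],[0.4,0,0,0],[0.3,0,0,0],[0,0,0,0]]]'
python3 -m crank '[[[0.3,0,0,0],[0.2,0,0,0],[0,0,0,0],[0,0,0,0]]]'
python3 - <<'E'
from h import *
p=np.load("rack.npy");go(*rk(p,85,65,79),-1.4)
E
```

```text
clock: 59.1
eef_pos: [498.4, 2.3, 81.5]
tool_rot: [3.141, -0.001, 1.547]
force: [0.1, -0.6, -2.7]
width: 54.6
gripper_force: 64.0
clock: 59.52
eef_pos: [499.1, 42.0, 81.1]
tool_rot: [-3.141, -0.002, 1.548]
force: [-0.2, 0.6, -2.0]
width: 55.0
gripper_force: 64.0
clock: 59.93
eef_pos: [500.1, 78.9, 81.1]
tool_rot: [-3.141, -0.001, 1.548]
force: [0.5, 1.5, -2.2]
width: 54.8
gripper_force: 64.0
clock: 60.27
eef_pos: [500.6, 88.7, 81.3]
tool_rot: [3.142, 0.0, 1.545]
force: [0.1, -0.5, -1.8]
width: 55.0
gripper_force: 64.0
units [ 0.3 -0.   0.1] theta -1.5 turn -0.01 rows>= 0.3
```

```bash

python3 -m crank '[[[0.15,0,0,0],[0,0,0.1,0],[0,0,0,0]]]'
python3 -m crank '[[[0,0,0,0],[0,0,0,0],[0,0,0,0],[0,0,0,0],[0,0,0,0],[0,0,-0.8,0],[0,0,-1,0],[0,0,-1,0],[0,0,-1,0],[0,0,0,0]]]' -1
python3 - <<'E'
from h import *
go(563.4,-2.2,44,-22.6);print(ctrl.read_state()["eef_pos"])
for t,x,y in(("g",500,92),("g",502,160),("c",629,95),("c",632,160)): fitcup(t,x,y,1)
E
```

```text
clock: 60.52
eef_pos: [501.2, 93.2, 79.4]
tool_rot: [3.141, -0.002, 1.545]
force: [-0.7, 0.4, 6.6]
width: 54.8
gripper_force: 64.4
clock: 61.35
eef_pos: [503.4, 92.2, 177.6]
tool_rot: [3.134, -0.002, 1.544]
force: [0.5, 0.1, 0.2]
width: 85.5
gripper_force: 0.0
units [-3.7  2.5  5.4] theta -1.5 turn 4.6 rows>= 5.4
[503.4  92.2 177.6]
g [517.6 107. ] n 1 res 1.601458323470446
g [517.5 173.4] n 1 res 1.7008072988978569
c [646.9 139.2] n 2 res 5.375
c [644.9 174.8] n 2 res 4.277651671314526
```

```bash

python3 -m crank '[[[-0.75,0.49,0,0],[-0.75,0.49,0,0],[-0.75,0.49,0,0],[-0.75,0.49,0,0],[-0.75,0.49,0,0],[0,0,0.5,1],[0,0,0.5,1],[0,0,0.5,1],[0,0,0.5,1],[0,0,0,0.6],[0,0,0,0]]]' -0.2
python3 - <<'E'
from h import *
go(563.4,-2.2,44,-22.6);print(ctrl.read_state()["eef_pos"])
for n in("top","side"):
  img(n)
  for q in ctrl.place_of(n,"gate_grip")[:2]: print(q["confidence"],at(n,q["position"],62))
E
```

```text
clock: 63.07
eef_pos: [558.9, -2.9, 122.9]
tool_rot: [-3.14, 0.001, 1.176]
force: [0.3, 0.5, -0.1]
width: 51.2
gripper_force: 0.0
units [0.1 0.2 3.2] theta -22.6 turn -0.01 rows>= 3.2
[558.9  -2.9 122.9]
0.66 [565.2   8.6  62. ]
```

```bash

python3 -m crank '[[[0.1,0.16,0.5,0],[0,0,0.6,0],[0,0,0.6,0],[0,0,0.6,0],[0,0,0.5,0],[0,0,0.38,0],[0,0,0,0],[0,0,0,0]]]'
python3 -m crank '[[[0,0,0,0],[0,0,0,0],[0,0,0,0],[0,0,0,0],[0,0,0,0],[0,0,0,0],[0,0,0,0],[0,0,0,0]]]' 1
python3 -m crank '[[[0,0,0.1,0],[0,0,0.1,0],[0,0,0.1,0],[0,0,0.1,0],[0,0,0,0],[0,0,0,0]]]'
```

```text
clock: 63.93
eef_pos: [564.0, -2.4, 43.9]
tool_rot: [-3.141, 0.0, 1.177]
force: [0.3, 1.3, 0.1]
width: 50.9
gripper_force: 0.0
clock: 64.6
eef_pos: [564.8, -2.3, 44.6]
tool_rot: [3.14, -0.0, 1.177]
force: [1.8, 0.0, 2.2]
width: 13.0
gripper_force: 62.6
clock: 65.1
eef_pos: [564.9, -2.3, 36.0]
tool_rot: [3.14, -0.002, 1.176]
force: [-1.8, 0.7, 19.0]
width: 12.8
gripper_force: 64.9
```

```bash

python3 -m crank '[[[0,0,0.03,0.6],[0,0,0,0.8],[0,0,0,0.8],[0,0,0,0.8],[0,0,0,0.8],[0,0,0,0.8],[0,0,0,0.8],[0,0,0,0.8],[0,0,0,0.8],[0,0,0,0.8]]]'
python3 -m crank '[[[0,0,0,0.8],[0,0,0,0.8],[0,0,0,0.8],[0,0,0,0.8],[0,0,0,0.8],[0,0,0,0.8],[0,0,0,0.8],[0,0,0,0.8],[0,0,0,0.8],[0,0,0,0.1],[0,0,0,0],[0,0,0,0]]]'
python3 - <<'E'
from h import *
s=ctrl.read_state();print(s["force"],s["torque"]);go(*s["eef_pos"],-91.3)
E
```

```text
clock: 65.93
eef_pos: [564.4, -1.9, 35.9]
tool_rot: [-3.14, -0.002, 0.55]
force: [-3.5, 2.4, 25.1]
width: 13.1
gripper_force: 66.0
clock: 66.93
eef_pos: [564.3, -1.2, 35.9]
tool_rot: [-3.138, -0.001, -0.031]
force: [-5.0, 4.7, 26.4]
width: 12.9
gripper_force: 66.2
[-5.   4.7 26.4] [0.9 1.1 0.2]
units [0. 0. 0.] theta -91.8 turn -0.1 rows>= 0.0
```

Turned fully back. Now I release, retreat upwards and check.

```bash

python3 -m crank '[[[0,0,0,0],[0,0,0,0],[0,0,0,0],[0,0,0,0],[0,0,0,0],[0,0,0,0]]]' -0.2
python3 -m crank '[[[0,0,-0.5,0],[0,0,-1,0],[0,0,-1,0],[0,0,-1,0],[0,0,-1,0],[0,0,-1,0],[-0.9,0,-1,0],[-0.9,0,-0.5,0],[-0.9,0,0,0],[-0.9,0,0,0],[-0.9,0,0,0]]]'
python3 -m crank '[[[0,0.9,0,0],[0,0.9,0,0],[0,0.9,0,0],[0,0.9,0,0],[0,0.9,0,0],[0,0.9,0,0],[0,0.9,0,0],[0,0.9,0,0],[0,0.9,0,0],[0,0.9,0,0],[0,0,0,0],[0,0,0,0]]]'
python3 - <<'E'
from h import *
d=img("side");e=img("top");cv2.imwrite("pics/f.png",np.hstack([cv2.resize(d["img"][130:240,200:300,::-1],(400,440)),cv2.resize(e["img"][130:240,180:280,::-1],(400,440))]))
for t,x,y in(("g",500,92),("g",502,160),("c",629,95),("c",632,160)): fitcup(t,x,y,1)
print(ctrl.read_state()["eef_pos"])
E
```

```text
clock: 67.43
eef_pos: [563.7, -2.3, 33.1]
tool_rot: [3.141, 0.001, -0.031]
force: [-0.3, -0.3, 0.3]
width: 51.3
gripper_force: 0.0
clock: 68.35
eef_pos: [450.5, 1.2, 209.5]
tool_rot: [-3.141, -0.001, -0.032]
force: [0.2, 0.2, 0.1]
width: 51.2
gripper_force: 0.0
clock: 69.35
eef_pos: [444.0, -225.0, 209.3]
tool_rot: [3.141, -0.001, -0.035]
force: [-0.4, -0.5, 0.0]
width: 51.1
gripper_force: 0.0
g [502.1  92.1] n 1 res 1.5935220308416476
g [513.9 151.5] n 2 res 5.16665870250176
c [637.9  97.8] n 3 res 5.538446018761363
c [633.9 162.5] n 2 res 2.8973331819966077
[ 444.6 -223.6  208.5]
```

View pics/f.png

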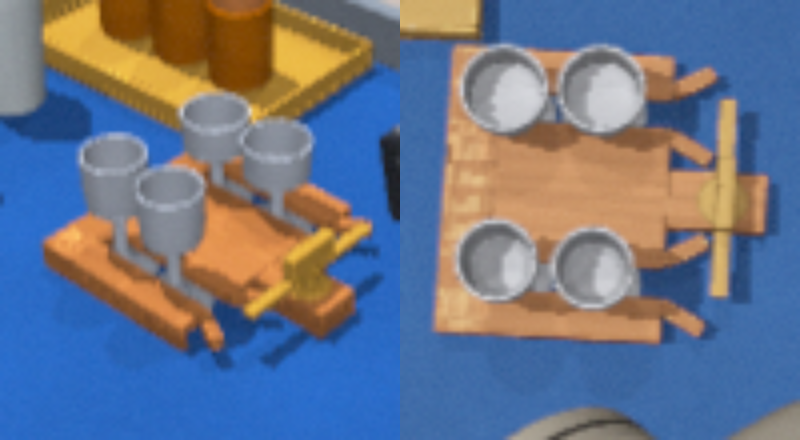

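The picture shows all four cups upright and well back in their slots. The bar lies across both mouths, about (270,300) to (365,230) in the side half and column 725 in the top half.

```bash
python3 -c "
from cell import ctrl
print(ctrl.finish_job())"
```

```text
the job is handed in; nothing more can be done
None
```

I handed in the job at about 69 s: both goblets are in the near slot, both coupes in the far slot, and the gate is turned back shut; on the way one coupe slipped from the grip at the far mouth, landed upright and was put in on a later try, after that coupe jammed in the slot and I pulled it out again.

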